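Ease a tight two-plate casting mould apart with a wedge

TASK

Take the brass wedge from the wooden stand and ease the tight aluminium casting mould apart with it: work it down into the pry slots at the two ends of the seam by turns, so that the sliding plate comes away squarely (never one end more than about 3 mm ahead of the other), until the seam stands open at least 3 mm at both ends. Work by feel and never force it: the wedge must not bear on either plate with more than about 18 N, and nothing but the wedge may touch the mould. Then put the wedge back into its slot in the stand and let go, leaving everything else on the bench where it was.

Things in the scene. Friction and masses are not known exactly. Their poses are not given: they have to be found in the camera images.
- mould: Base of the casting mould: dark steel plate 150 x 176 x 12 mm fixed to the bench, with the two upright aluminium mould plates standing face to face on it. Origin: centre of the base's underside; z up; y along the seam, which is the plane x = 0 between the plates. Tops of both plates 72 mm above the bench. Five round 12 mm cavities along the middle of the seam.
- fixed_plate: The fixed mould plate, 26 thick, 130 long, 60 mm high, held at x > 0 of the mould by two steel brackets; it never moves. Origin and axes as the mould's.
- half: The sliding plate, same size, at x < 0 of the mould, with two brass bushes low on its outer face. Axes as the mould's, origin with the mould's when shut; either end may start up to 1 mm open. It slides to the mould's -x on two guide pins at y = +-45 mm that grip it tightly (9 N each). Pushed at one end it skews about the other pin, against a spring of 0.5 N m per degree, and springs back a little.
- slot_left (a point): On the fixed part: in the seam plane at the plates' top, over the middle of the pry slot at the mould's +y end (y = 53 mm; slot from 36 to 65 mm, open at the top and the plates' end). Axes as the mould's. The slot is 42 mm deep and cut 3 mm into each plate: 6 mm wide plus the seam's opening; its mouth is chamfered 3 mm x 45 degrees (12 mm wide at the top). Fixed plate's slot wall: x = +3 mm.
- slot_right (a point): The same over the pry slot at the mould's -y end (y = -53 mm).
- half_left (a point): On the sliding plate: top of its joint-face plane, middle of the slot at its +y end; coincides with slot_left when fully shut. The seam's opening at this end is how far it has moved from slot_left to the mould's -x. The sliding plate's slot wall is 3 mm to -x of it. Axes as the sliding plate's.
- half_right (a point): The same at the sliding plate's -y end; coincides with slot_right when fully shut.
- wedge: Separating wedge, 122 mm long, about 0.14 kg, standing tip down in the stand. Origin: middle of the tip edge, z up to the handle. Polished brass blade 46 mm long, 18 mm wide (its y), tapering evenly on both faces from 14 mm thick (its x) at the root to 2 mm at the tip; then a brass shoulder 34 x 34 x 6 mm; then a square wooden handle 22 x 22 mm, 70 mm long (52 to 122 mm from the tip).
- wedge_grip (a point): Point on the wedge's axis in its handle, 90 mm from the tip, a good place to grip. Axes as the wedge's. The blade slides with friction of about 0.3: pushed down in a slot, it bears on each plate with about 1.2 to 1.4 times the downward push. Only the sliding plate gives way, so the wedge must move over with it by half the opening. Under load the contacts give about 1 mm in all.
- stand: Wooden tool stand fixed to the bench: block 60 (x) x 120 (y) x 60 mm high, origin at the centre of its underside. The wedge stands in its -y half; a stirring rod, a small spatula and a probe stand in its +y half (y = 22 to 48 mm), up to 90 mm above the bench.
- stand_slot (a point): Mouth of the wedge's slot in the stand's top face, 60 mm above the bench: a hole 22 mm (x) by 28 mm (y), 54 mm deep, at y = -25 mm of the stand. The wedge belongs here, shoulder resting on the top face, tip 46 mm below this point, blade thickness along the stand's x. Axes as the stand's.
- tube_rack: Clear test tube rack, 62 x 132 mm, 137 mm high, fixed; origin at the centre of its underside. Bystander.
- beaker: Glass beaker, 72 mm across, 95 mm high; origin under its centre. Bystander, leave alone.
- brown_bottle: Brown bottle, 64 mm across, 135 mm high; origin under its centre. Bystander, leave alone.
- wash_bottle: White plastic bottle, 48 mm across, 115 mm high; origin under its centre. Bystander, leave alone.
- flask: Conical glass flask, 74 mm across, 122 mm high; origin under its centre. Bystander, leave alone.
- dish: Low glass dish, 90 mm across, 15 mm high; origin under its centre. Bystander, leave alone.
- stopper: White plastic stopper, 32 mm across, 32 mm high; origin under its centre. Bystander, leave alone.
- mortar: White porcelain mortar, 84 mm across, 50 mm high; origin under its centre. Bystander, leave alone.
Mind the look-alikes: they are no part of the job. Leave any blue look-alike of the mould alone.

How it is judged:
By the outcome, as a careful person would: the job done as asked, in the order asked, and still so for the second after the job is handed in, with the robot touching nothing.
It also fails if it takes over 72 s, if anything falls off the work surface, if the arm or the gripper's body presses on something with over 40 N, if the wrist force passes 120 N, or if a joint passes its speed limit or range.

ROBOT

A 6-joint arm with a two-finger parallel gripper is mounted at the origin on the work surface. World frame = base frame: x ahead of the robot, y to its left, z up, the work surface at z = 0. Lengths are in m, angles in rad, forces in N, time in s.
With the tool pointing down it reaches from about 0.35 to 0.725 m from the base axis. Payload 4.3 kg.
Tool frame: the origin (TCP) lies midway between the tips of the shut fingers; the grasp point (between the pads) lies 19 mm behind it (env.grip_point_offset is the x of the grasp point in the tool frame, in m); x points along the fingers, y is the direction in which the jaws open and shut, and the axes are right-handed (so a half turn about x gives the same grasp; the last joint's range is limited). The gripper opens to 85 mm and grips with 20 to 120 N. Pads are 22 mm wide; open, the fingers measure 114 mm over their backs; the gripper's body (76 mm by 85 mm) begins 54 mm behind the grasp point. The pads swing forward as they close: fully open they stand 13 mm farther back than shut.
Start: joints at [1.162, 0.377, 0.081, 1.274, 0, 1.46], TCP at [0.169, 0.55, 0.198] pointing down, gripper open.
Joint ranges: [-2.72, 2.72], [-0.84, 1.66], [-1.02, 1.22], [-1.77, 2.12], [-1.37, 1.28], [-3.14, 3.14]. Speed limits (rad/s): [2.57, 2.57, 3.14, 3.14, 3.14, 3.14].

INTERFACE

Orientations are given as a rotation vector (axis times angle).
In Python, from rig import monitor, imaging, ticket, env gives the robot as it stands.
- The arm moves only by the tool jog_arm, never from a script. Its argument "commands" is a list of rows, each an object of numbers: "tx", "ty", "tz": the shift along the tool's x, y, z as a fraction of full scale; "twist": the turn about the tool's x as a fraction of full scale. In form: [{"tx": .., "ty": .., "tz": .., "twist": ..}, ...]. A call has exactly 10 rows; each row is the pose to reach, as a shift and turn from the pose measured when the call began, along the tool's axes at that moment, turning the shorter way round; what a row does not reach only later rows make up. Full scale, the value 1, is 0.5 m for a shift and pi rad for a turn. A row lasts 1/10 s, in which the tool goes at most 50 mm and 8.59 degrees, less where a joint would pass 70% of its speed; a pose out of reach is approached as far as the arm can. A call with a number of a shift or a turn outside -1 to 1 is refused whole. A call with a gripper value outside its range is refused whole. "jaw" is the closure, from 0 (fully open) to 1 (shut), set as the call begins (left out, the last holds). The fingers move at their own pace and stop on an object; "grip_force" is the grip in N (left out, the last holds). Time passes only in rows, so rows that repeat a pose let the fingers close, or fill a call up. It gives the time, the measured TCP pose, the force and the opening at its end, in the units of the state.
- monitor.get_state(): the state, without advancing time (a new reading comes with each control period).
- imaging.capture(name): name is "scene" or "side" or "wrist"; returns a dict with "image" (420x560x3 uint8, red, green, blue), "mtx" (3x3 intrinsics, pixels), "R" (3x3) and "t" (3): a world point X has camera coordinates R X + t. Camera axes: x right, y down, z forward; pixel columns grow to the right and rows downward; lengths in m; the calibration is good to about 2 mm. A picture is of the moment at which its call begins. There is no depth.
- ticket.hand_in(): hands the job in, once; it reports no verdict.
The state is a dict: "time": time; "q": joint angles; "joint_velocities": joint speeds; "effort": joint torques, N m; "tool_pos": TCP position; "eef_rot": TCP orientation; "ft_force": force on the tool from outside, world axes, zero at the start; "torque": the same for the moment, N m; "gripper_width": finger opening in m.
Only numpy, scipy, OpenCV 4.12 (cv2) and the standard library are available. Lean on these libraries where they do the work, as an engineer would, in place of code of your own. Each camera call takes 0.05 s, during which the arm holds its last target. There are 200 camera calls.

## Working session

There is one attempt and no reset: what is moved stays moved. The work goes in short steps, Python scripts to look and compute and a tool call to move; the robot and the scene stay as the last step left them, time stands still between calls to the robot, and variables do not carry over. Pictures are saved under pics/ and viewed, about 8 in all and at most 12, crops included, and the job is handed in when it is done.

Besides the shell and the picture viewer there is one more tool, called in YAML: its name, and indented under it one key for each argument. jog_arm: Moves the arm, as the interface text tells. Shift numbers are shares of 0.5 m and turn numbers shares of pi rad, none past 1 either way. Its arguments: {"type":"object","properties":{"commands":{"type":"array"},"jaw":{"type":"number"},"grip_force":{"type":"number"}},"required":["commands"]}

```bash
mkdir -p pics; python3 - <<'E'
from rig import monitor, imaging, env
import cv2,numpy as np
s=monitor.get_state();print({k:np.round(v,3).tolist() for k,v in s.items()}, env.grip_point_offset)
for n in ("scene","side"):
    c=imaging.capture(n);cv2.imwrite(f"pics/{n}0.png",cv2.resize(c["image"][:,:,::-1],(784,588)))
    print(n,np.round(c["mtx"],1).tolist(),np.round(-c["R"].T@c["t"],3),np.round(c["R"],3).tolist())
E
```

```text
{'time': 0.0, 'q': [1.162, 0.378, 0.08, 1.274, 0.0, 1.46], 'joint_velocities': [0.0, -0.001, 0.0, 0.002, -0.0, -0.0], 'effort': [0.0, -46.36, 26.988, 0.021, 0.0, 0.0], 'tool_pos': [0.169, 0.549, 0.197], 'eef_rot': [0.233, 1.559, -0.236], 'ft_force': [0.961, 0.049, -0.416], 'torque': [-0.008, 0.071, -0.01], 'gripper_width': 0.085} -0.0187
scene [[385.3, 0.0, 282.0], [0.0, 385.3, 208.8], [0.0, 0.0, 1.0]] [ 0.974 -0.199  0.937] [[0.357, 0.934, 0.011], [0.798, -0.299, -0.524], [-0.486, 0.196, -0.852]]
side [[535.7, 0.0, 275.9], [0.0, 535.7, 208.4], [0.0, 0.0, 1.0]] [ 0.444 -0.966  0.989] [[0.998, -0.058, -0.018], [-0.053, -0.687, -0.725], [0.029, 0.724, -0.689]]
```

View pics/scene0.png

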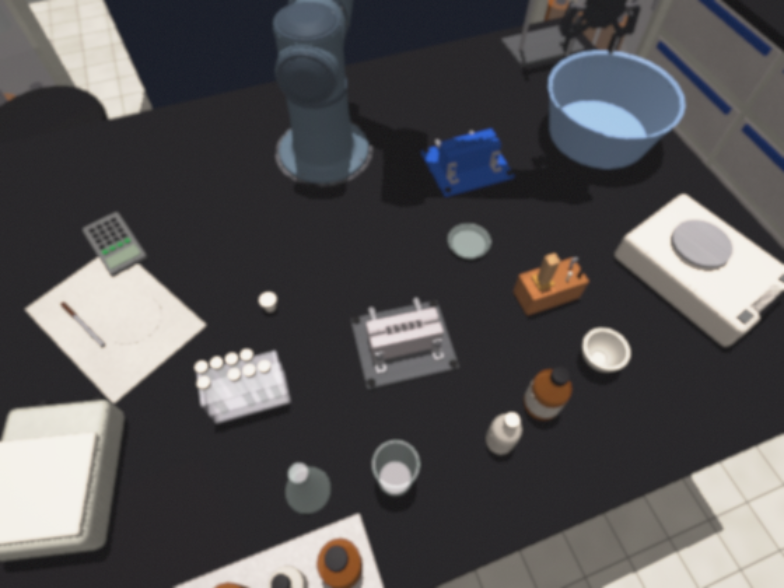

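View pics/side0.png

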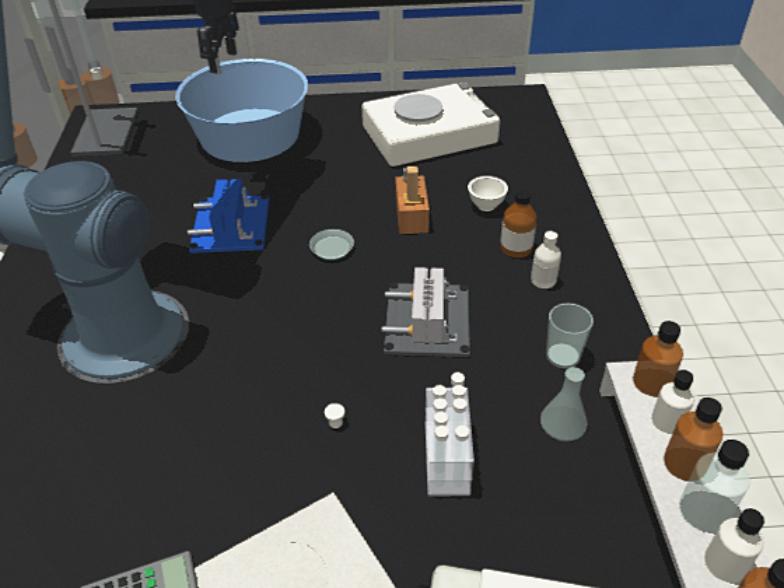

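Scene view: the aluminium mould is at (403,335), with the stand and wedge at (550,285). The side view shows them at (428,310) and (412,200). The brass bushes and pins face the robot, so mould +x is roughly world +x. Next I'll enlarge both.

```bash
cat > h.py <<'E'
import numpy as np,cv2
from rig import monitor,imaging
def cap(n):
    c=imaging.capture(n);c["image"]=c["image"][:,:,::-1].copy();return c
def ray(c,uv,z):  # pixel -> world point at height z
    d=c["R"].T@np.linalg.solve(c["mtx"],[uv[0],uv[1],1.]);o=-c["R"].T@c["t"]
    return o+d*(z-o[2])/d[2]
def proj(c,X):
    p=(c["R"]@np.asarray(X).T).T+c["t"];p=p@c["mtx"].T;return p[...,:2]/p[...,2:]
def crop(c,x,y,w,h,k): return cv2.resize(c["image"][y:y+h,x:x+w],None,fx=k,fy=k,interpolation=cv2.INTER_CUBIC)
E
python3 - <<'E'
from h import *
a=cap("side");b=cap("scene")
L=crop(a,265,110,80,150,4)
R=np.vstack([crop(b,245,205,85,75,5),crop(b,355,175,85,45,5)])
cv2.imwrite("pics/c1.png",np.hstack([L,R]))
E
```

```text
(no output)
```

View pics/c1.png

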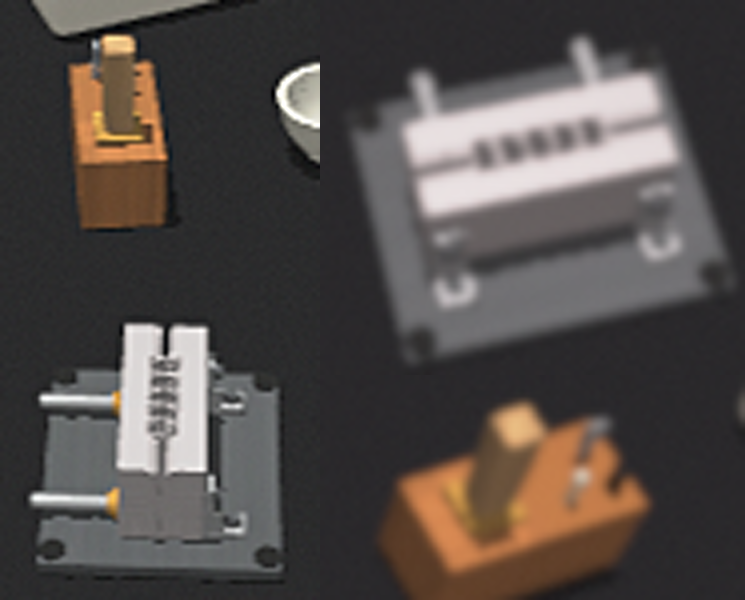

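```bash
python3 - <<'E'
from h import *
a=cap("side");b=cap("scene")
f=lambda c,x0,y0,k,ox,oy,pts,z:np.array([ray(c,(x0+(u-ox+.5)/k-.5,y0+(v-oy+.5)/k-.5),z)[:2] for u,v in pts])
def rep(n,P): print(n,np.round(P,4).tolist(),"mean",np.round(P.mean(0),4))
rep("mould side",f(a,265,110,4,0,0,[(125,323),(208,326),(208,473),(117,470)],.072))
rep("mould scene",f(b,245,205,5,320,0,[(403,122),(655,72),(680,160),(425,218)],.072))
rep("base side",f(a,265,110,4,0,0,[(52,370),(278,374),(283,574),(37,568)],.012))
rep("base scene",f(b,245,205,5,320,0,[(348,117),(645,50),(740,285),(408,362)],.012))
rep("stand side",f(a,265,110,4,0,0,[(69,66),(153,64),(167,159),(78,161)],.06))
rep("stand scene",f(b,355,175,5,320,375,[(397,480),(585,416),(652,505),(450,575)],.06))
rep("wedge top side",f(a,265,110,4,0,0,[(102,37),(134,36),(135,52),(103,54)],.136))
rep("wedge top scene",f(b,355,175,5,320,375,[(520,402),(546,428),(520,448),(492,422)],.136))
E
```

```text
mould side [[0.5384, 0.0615], [0.5913, 0.0545], [0.5764, -0.0766], [0.5225, -0.0701]] mean [ 0.5571 -0.0077]
mould scene [[0.5185, -0.0709], [0.5366, 0.0612], [0.5883, 0.0528], [0.5734, -0.0786]] mean [ 0.5542 -0.0089]
base side [[0.4919, 0.0853], [0.6419, 0.0698], [0.6208, -0.1071], [0.4721, -0.0912]] mean [ 0.5567 -0.0108]
base scene [[0.4735, -0.0891], [0.4913, 0.0797], [0.6396, 0.0702], [0.6187, -0.1055]] mean [ 0.5558 -0.0112]
stand side [[0.5223, 0.3672], [0.5853, 0.3646], [0.5842, 0.2473], [0.521, 0.2501]] mean [0.5532 0.3073]
stand scene [[0.5187, 0.2439], [0.5173, 0.363], [0.582, 0.3666], [0.5826, 0.242]] mean [0.5501 0.3039]
wedge top side [[0.5413, 0.2914], [0.5637, 0.2907], [0.5627, 0.2712], [0.5404, 0.2706]] mean [0.552 0.281]
wedge top scene [[0.5375, 0.2875], [0.5565, 0.2917], [0.5627, 0.2731], [0.5435, 0.2677]] mean [0.5501 0.28  ]
```

```bash
cat >> h.py <<'E'
from scipy.spatial.transform import Rotation as Ro
def plan(goal,jaw,s=None):
    """goal TCP xyz, jaw = world yaw (deg) of the jaw axis -> row fractions (nearest half turn)"""
    s=s or monitor.get_state();R=Ro.from_rotvec(s["eef_rot"]).as_matrix()
    d=R.T@(np.asarray(goal)-s["tool_pos"])
    j=R.T@[np.cos(np.radians(jaw)),np.sin(np.radians(jaw)),0]
    a=np.degrees(np.arctan2(j[2],j[1])); a2=(a+90)%180-90
    cur=np.degrees(np.arctan2(R[1,1],R[0,1]))
    print("tilt axis",np.round(R[:,0],3),"jaw yaw",round(cur,2),"shift",np.round(d/.5,4),"twist",round(a2/180,4),"alt",round((a2-np.sign(a2)*180)/180,4),"q6",round(s["q"][5],2),"t",round(s["time"],2))
E
python3 - <<'E'
from h import *
plan([.551,.2805,.28],-.5)
b=cap("scene")
print(ray(b,(615/1.4,85/1.4),.15), ray(b,(608/1.4,350/1.4),.05),ray(b,(548/1.4,393/1.4),.1))
E
```

```text
tilt axis [-0.    -0.001 -1.   ] jaw yaw 72.88 shift [-0.1641 -0.2891  0.8881] twist 0.4077 alt -0.5923 q6 1.46 t 0.3
[0.18621135 0.64455341 0.15      ] [0.71929856 0.32479638 0.05      ] [0.76566078 0.15989948 0.1       ]
```

jog_arm:
  commands:
    - {"tx": -0.16, "ty": 0, "tz": 0, "twist": 0}
    - {"tx": -0.164, "ty": -0.02, "tz": 0.08, "twist": 0.04}
    - {"tx": -0.164, "ty": -0.289, "tz": 0.888, "twist": 0.408}
    - {"tx": -0.164, "ty": -0.289, "tz": 0.888, "twist": 0.408}
    - {"tx": -0.164, "ty": -0.289, "tz": 0.888, "twist": 0.408}
    - {"tx": -0.164, "ty": -0.289, "tz": 0.888, "twist": 0.408}
    - {"tx": -0.164, "ty": -0.289, "tz": 0.888, "twist": 0.408}
    - {"tx": -0.164, "ty": -0.289, "tz": 0.888, "twist": 0.408}
    - {"tx": -0.164, "ty": -0.289, "tz": 0.888, "twist": 0.408}
    - {"tx": -0.164, "ty": -0.289, "tz": 0.888, "twist": 0.408}
  jaw: 0
  grip_force: 80

```text
time: 1.35
tool_pos: [0.5301, 0.2951, 0.2801]
eef_rot: [1.22, 1.202, -1.22]
ft_force: [0.1, 0.8, -0.8]
gripper_width: 0.0855
```

```bash
python3 -c "
from h import *
plan([.551,.2805,.22],-.5)"
```

```text
tilt axis [ 0.  0. -1.] jaw yaw -0.86 shift [0.1202 0.0421 0.0286] twist -0.002 alt 0.998 q6 1.99 t 1.35
```

jog_arm:
  commands:
    - {"tx": 0.12, "ty": 0.042, "tz": 0.029, "twist": 0}
    - {"tx": 0.12, "ty": 0.042, "tz": 0.029, "twist": 0}
    - {"tx": 0.12, "ty": 0.042, "tz": 0.029, "twist": 0}
    - {"tx": 0.12, "ty": 0.042, "tz": 0.029, "twist": 0}
    - {"tx": 0.12, "ty": 0.042, "tz": 0.029, "twist": 0}
    - {"tx": 0.12, "ty": 0.042, "tz": 0.029, "twist": 0}
    - {"tx": 0.12, "ty": 0.042, "tz": 0.029, "twist": 0}
    - {"tx": 0.12, "ty": 0.042, "tz": 0.029, "twist": 0}
    - {"tx": 0.12, "ty": 0.042, "tz": 0.029, "twist": 0}
    - {"tx": 0.12, "ty": 0.042, "tz": 0.029, "twist": 0}

```text
time: 2.35
tool_pos: [0.5509, 0.2804, 0.2202]
eef_rot: [1.22, 1.202, -1.22]
ft_force: [-0.4, -0.7, -1.3]
gripper_width: 0.0853
```

```bash
python3 -c "
from h import *
plan([.551,.2805,.085],-.5)
c=cap('wrist');cv2.imwrite('pics/w1.png',cv2.resize(c['image'],(784,588)))
print(monitor.get_state()['tool_pos'],-c['R'].T@c['t'],c['R'][2])
np.savez('w1.npz',**{k:c[k] for k in('mtx','R','t')})"
```

```text
tilt axis [ 0.  0. -1.] jaw yaw -0.85 shift [ 2.704e-01  1.000e-04 -3.000e-04] twist -0.002 alt 0.998 q6 1.95 t 2.35
[0.55086643 0.28031538 0.22011747] [0.55132653 0.34650477 0.39527005] [-0.00342624 -0.26139555 -0.96522569]
```

View pics/w1.png

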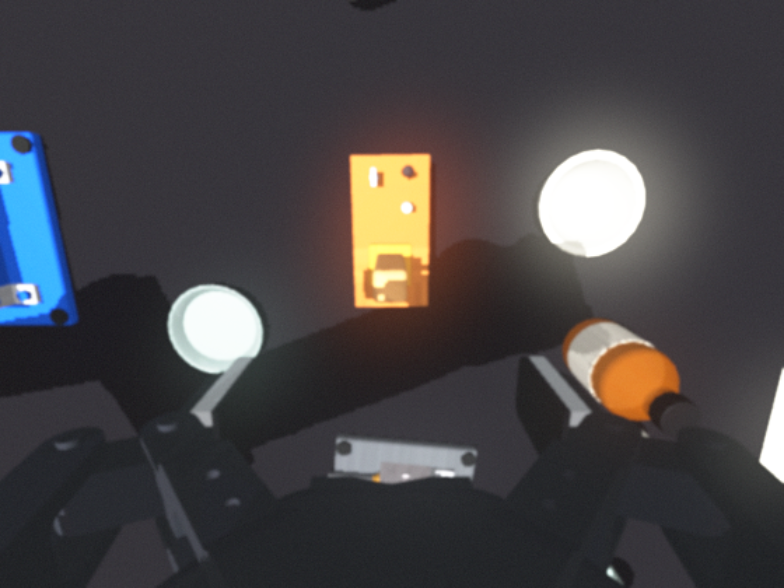

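```bash
python3 -c "
from h import *
c=np.load('w1.npz')
for p,z in [((350,154),.06),((431,154),.06),((429,307),.06),((355,307),.06),((374,302),.136),((410,302),.136),((410,282),.136),((374,282),.136),((370,245),.066),((411,245),.066)]: print(p,np.round(ray(c,(p[0]/1.4,p[1]/1.4),z),4))"
```

```text
(350, 154) [0.521  0.3654 0.06  ]
(431, 154) [0.5826 0.3645 0.06  ]
(429, 307) [0.5822 0.243  0.06  ]
(355, 307) [0.5204 0.2439 0.06  ]
(374, 302) [0.5398 0.2703 0.136 ]
(410, 302) [0.563 0.27  0.136]
(410, 282) [0.563  0.2833 0.136 ]
(374, 282) [0.5401 0.2836 0.136 ]
(370, 245) [0.5347 0.2967 0.066 ]
(411, 245) [0.567  0.2962 0.066 ]
```

The wrist view shows the wedge under the tool (handle top about (392,292)), with no obstacle between the fingers. It agrees with the estimate, so I'll go down and grip.

jog_arm:
  commands:
    - {"tx": 0.09, "ty": 0, "tz": 0, "twist": -0.001}
    - {"tx": 0.18, "ty": 0, "tz": 0, "twist": -0.001}
    - {"tx": 0.23, "ty": 0, "tz": 0, "twist": -0.001}
    - {"tx": 0.25, "ty": 0, "tz": 0, "twist": -0.001}
    - {"tx": 0.26, "ty": 0, "tz": 0, "twist": -0.001}
    - {"tx": 0.27, "ty": 0, "tz": 0, "twist": -0.001}
    - {"tx": 0.27, "ty": 0, "tz": 0, "twist": -0.001}
    - {"tx": 0.27, "ty": 0, "tz": 0, "twist": -0.001}
    - {"tx": 0.27, "ty": 0, "tz": 0, "twist": -0.001}
    - {"tx": 0.27, "ty": 0, "tz": 0, "twist": -0.001}

```text
time: 3.4
tool_pos: [0.5515, 0.2806, 0.0859]
eef_rot: [1.219, 1.203, -1.217]
ft_force: [-0.3, -1.0, -0.5]
gripper_width: 0.0854
```

jog_arm:
  commands:
    - {"tx": 0, "ty": 0, "tz": 0, "twist": 0}
    - {"tx": 0, "ty": 0, "tz": 0, "twist": 0}
    - {"tx": 0, "ty": 0, "tz": 0, "twist": 0}
    - {"tx": 0, "ty": 0, "tz": 0, "twist": 0}
    - {"tx": 0, "ty": 0, "tz": 0, "twist": 0}
    - {"tx": 0, "ty": 0, "tz": 0, "twist": 0}
    - {"tx": 0, "ty": 0, "tz": 0, "twist": 0}
    - {"tx": 0, "ty": 0, "tz": 0, "twist": 0}
    - {"tx": 0, "ty": 0, "tz": 0, "twist": 0}
    - {"tx": 0, "ty": 0, "tz": 0, "twist": 0}
  jaw: 1
  grip_force: 80

```text
time: 4.4
tool_pos: [0.5514, 0.2807, 0.0861]
eef_rot: [1.219, 1.203, -1.216]
ft_force: [-1.6, 0.6, 4.3]
gripper_width: 0.0204
```

jog_arm:
  commands:
    - {"tx": -0.03, "ty": 0, "tz": 0, "twist": 0}
    - {"tx": -0.08, "ty": 0, "tz": 0, "twist": 0}
    - {"tx": -0.16, "ty": 0, "tz": 0, "twist": 0}
    - {"tx": -0.24, "ty": 0, "tz": 0, "twist": 0}
    - {"tx": -0.24, "ty": 0, "tz": 0.03, "twist": 0.033}
    - {"tx": -0.24, "ty": 0, "tz": 0.11, "twist": 0.033}
    - {"tx": -0.24, "ty": 0, "tz": 0.2, "twist": 0.033}
    - {"tx": -0.24, "ty": 0, "tz": 0.3, "twist": 0.033}
    - {"tx": -0.24, "ty": 0, "tz": 0.4, "twist": 0.033}
    - {"tx": -0.24, "ty": 0, "tz": 0.44, "twist": 0.033}

```text
time: 5.4
tool_pos: [0.5482, 0.0563, 0.2053]
eef_rot: [1.296, 1.149, -1.297]
ft_force: [0.2, 1.1, -0.7]
gripper_width: 0.0201
```

```bash
python3 -c "
from h import *
plan([.562,.0426,.186],-6.6)
s=monitor.get_state();print(s['tool_pos'],s['ft_force'],s['torque'],s['gripper_width'])
c=cap('wrist');cv2.imwrite('pics/w2.png',cv2.resize(c['image'],(784,588)))
np.savez('w2.npz',**{k:c[k] for k in('mtx','R','t')})"
```

```text
tilt axis [ 0.001 -0.001 -1.   ] jaw yaw -6.84 shift [0.0386 0.0306 0.0239] twist -0.0013 alt 0.9987 q6 1.68 t 5.4
[0.54821027 0.05633897 0.2052919 ] [ 0.19698064  1.10474585 -0.71354734] [ 0.05316798 -0.00902431 -0.04518354] 0.020132423200414883
```

View pics/w2.png

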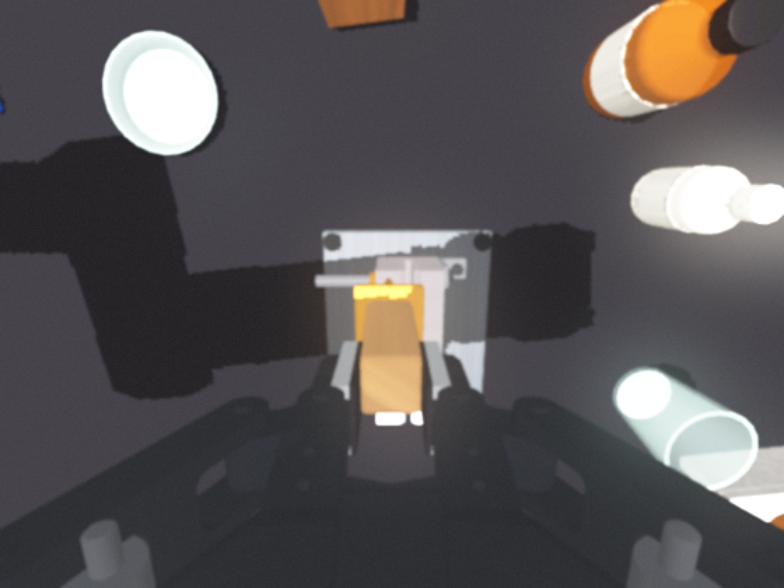

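```bash
python3 -c "
from h import *
c=np.load('w2.npz')
i=cv2.imread('pics/w2.png')[215:335,300:500];cv2.imwrite('pics/w2c.png',cv2.resize(i,None,fx=4,fy=4,interpolation=cv2.INTER_CUBIC))
for p,z in [((409,258),.072),((323,231),.012),((491,231),.012),((376,258),.072),((444,258),.072)]: print(p,np.round(ray(c,(p[0]/1.4,p[1]/1.4),z),4))"
```

```text
(409, 258) [0.5628 0.0639 0.072 ]
(323, 231) [0.4921 0.0853 0.012 ]
(491, 231) [0.6379 0.0679 0.012 ]
(376, 258) [0.5384 0.0669 0.072 ]
(444, 258) [0.5886 0.0608 0.072 ]
```

View pics/w2c.png

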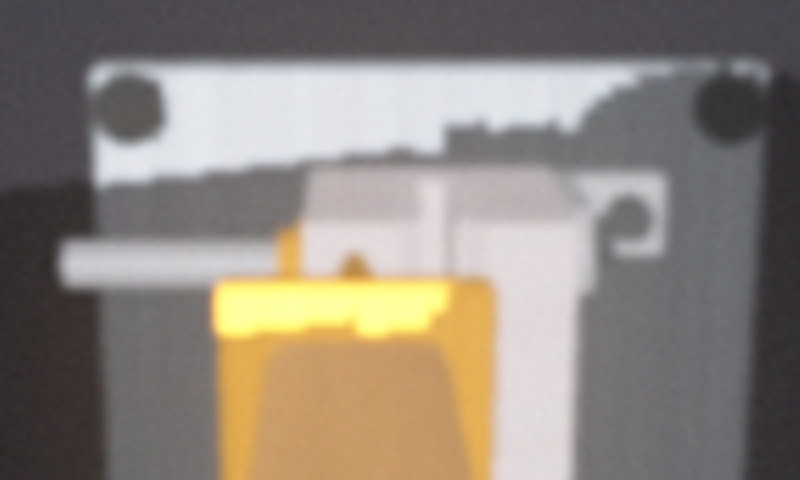

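```bash
python3 -c "
from h import *
c=np.load('w2.npz')
u=np.array([np.cos(np.radians(-6.7)),np.sin(np.radians(-6.7))]);v=np.array([-u[1],u[0]])
for p,z in [((375.75,270),.072),((444.5,270),.072),((408.25,270),.072),((323,231),.012),((491.5,231),.012),((378,400),.072)]:
  P=ray(c,(p[0]/1.4,p[1]/1.4),z)[:2];print(p,np.round(P,4),'mould-ish',P@u,P@v)
for P in [(.5571,-.0077),(.5542,-.0089),(.5567,-.0108),(.5558,-.0112),(.5513,.280)]: print(P,np.dot(P,u),np.dot(P,v))
"
```

```text
(375.75, 270) [0.537  0.0578] mould-ish 0.5265970156983676 0.12008461839161624
(444.5, 270) [0.5882 0.0517] mould-ish 0.5781783366055396 0.11997341719183341
(408.25, 270) [0.5612 0.0549] mould-ish 0.5509790770024103 0.1200320545095267
(323, 231) [0.4921 0.0853] mould-ish 0.478756228657486 0.14213334189974902
(491.5, 231) [0.6384 0.0678] mould-ish 0.6261070071565141 0.14182756921958511
(378, 400) [ 0.525  -0.0501] mould-ish 0.5272288512179297 0.011456352499862155
(0.5571, -0.0077) 0.5541937335335555 0.05734985363659217
(0.5542, -0.0089) 0.5514535435344131 0.05581970371955791
(0.5567, -0.0108) 0.554158144558748 0.05422435632818312
(0.5558, -0.0112) 0.553310959269003 0.053722084404978325
(0.5513, 0.28) 0.5148671727027541 0.34240835923363855
```

```bash
cat >> h.py <<'E'
YAW=-6.7
_u=np.array([np.cos(np.radians(YAW)),np.sin(np.radians(YAW))]);_v=np.array([-_u[1],_u[0]])
def go(u,v,tip):  # mould-frame target in mm: u from .5524 seam guess, v from mould centre .055, tip depth below plate tops (+ down)
    P=(.5524+u/1e3)*_u+(.055+v/1e3)*_v; plan([P[0],P[1],.072+.072-tip/1e3],YAW)
def where(n=3):
    F=[];
    for _ in range(n): s=monitor.get_state();F.append(s["ft_force"]); imaging.capture("wrist")
    F.append(monitor.get_state()["ft_force"]);s=monitor.get_state();p=s["tool_pos"];F=np.mean(F,0)
    print("u %.2f v %.2f depth %.2f mm | Fu %.1f Fv %.1f Fz %.1f (sd/all n=%d) t %.2f w %.4f"%((p[:2]@_u-.5524)*1e3,(p[:2]@_v-.055)*1e3,(.144-p[2])*1e3,F[:2]@_u,F[:2]@_v,F[2],n+1,s["time"],s["gripper_width"]))
E
python3 -c "
from h import *
where(4);go(0,53,-16)"
```

```text
u -14.72 v 69.72 depth -61.54 mm | Fu 0.3 Fv -0.6 Fz -1.2 (sd/all n=5) t 5.65 w 0.0200
tilt axis [ 0.001  0.001 -1.   ] jaw yaw -6.59 shift [0.0911 0.0293 0.0336] twist 0.0006 alt -0.9994 q6 1.68 t 5.65
```

jog_arm:
  commands:
    - {"tx": 0.02, "ty": 0.015, "tz": 0.017, "twist": 0}
    - {"tx": 0.04, "ty": 0.029, "tz": 0.034, "twist": 0}
    - {"tx": 0.07, "ty": 0.029, "tz": 0.034, "twist": 0}
    - {"tx": 0.091, "ty": 0.029, "tz": 0.034, "twist": 0}
    - {"tx": 0.091, "ty": 0.029, "tz": 0.034, "twist": 0}
    - {"tx": 0.091, "ty": 0.029, "tz": 0.034, "twist": 0}
    - {"tx": 0.091, "ty": 0.029, "tz": 0.034, "twist": 0}
    - {"tx": 0.091, "ty": 0.029, "tz": 0.034, "twist": 0}
    - {"tx": 0.091, "ty": 0.029, "tz": 0.034, "twist": 0}
    - {"tx": 0.091, "ty": 0.029, "tz": 0.034, "twist": 0}

```text
time: 6.65
tool_pos: [0.5613, 0.0427, 0.1604]
eef_rot: [1.295, 1.152, -1.292]
ft_force: [0.7, -0.0, -2.1]
gripper_width: 0.02
```

```bash
python3 -c "
from h import *
where(2);go(0,53,2)
a=cap('side');b=cap('scene')
L=crop(a,280,165,60,75,8);R=crop(b,260,190,60,60,5)
o=np.zeros((600,780,3),np.uint8);o[:600,:480]=L;o[:300,480:]=R;cv2.imwrite('pics/c2.png',o)"
```

```text
u -0.05 v 52.85 depth -16.23 mm | Fu -0.1 Fv 0.0 Fz -2.0 (sd/all n=3) t 6.75 w 0.0202
tilt axis [ 0.001  0.001 -1.   ] jaw yaw -6.59 shift [ 0.0365  0.0001 -0.0002] twist 0.0006 alt -0.9994 q6 1.65 t 6.75
```

View pics/c2.png

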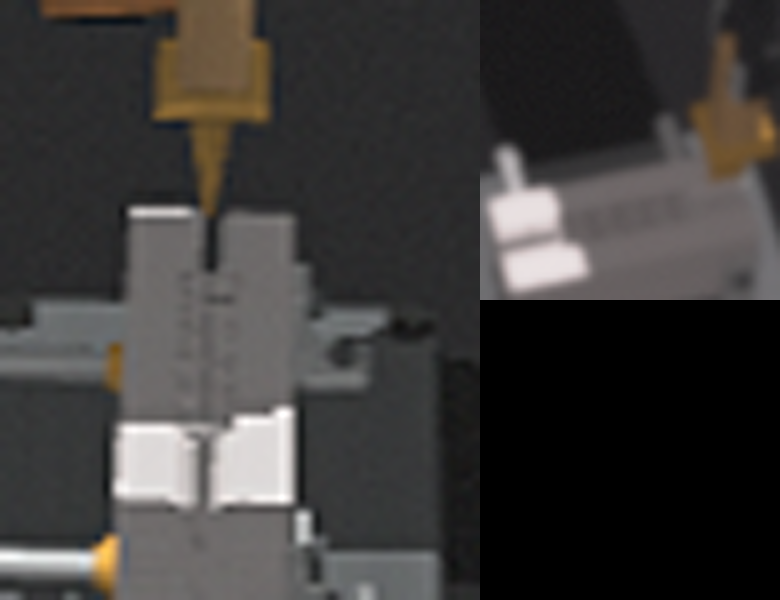

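Side crop: the wedge tip at (208,210) lines up with the slot's dark centre line (210,240). Going in to 6 mm.

jog_arm:
  commands:
    - {"tx": 0.015, "ty": 0, "tz": 0, "twist": 0}
    - {"tx": 0.028, "ty": 0, "tz": 0, "twist": 0}
    - {"tx": 0.03, "ty": 0, "tz": 0, "twist": 0}
    - {"tx": 0.032, "ty": 0, "tz": 0, "twist": 0}
    - {"tx": 0.034, "ty": 0, "tz": 0, "twist": 0}
    - {"tx": 0.036, "ty": 0, "tz": 0, "twist": 0}
    - {"tx": 0.038, "ty": 0, "tz": 0, "twist": 0}
    - {"tx": 0.04, "ty": 0, "tz": 0, "twist": 0}
    - {"tx": 0.042, "ty": 0, "tz": 0, "twist": 0}
    - {"tx": 0.044, "ty": 0, "tz": 0, "twist": 0}

```text
time: 7.85
tool_pos: [0.5611, 0.0426, 0.1381]
eef_rot: [1.295, 1.153, -1.292]
ft_force: [-0.0, -0.7, -1.1]
gripper_width: 0.0198
```

```bash
python3 -c "
from h import *
where(4)"
```

```text
u -0.15 v 52.85 depth 5.91 mm | Fu -0.2 Fv -0.1 Fz -1.5 (sd/all n=5) t 8.05 w 0.0201
```

jog_arm:
  commands:
    - {"tx": 0.001, "ty": 0, "tz": 0, "twist": 0}
    - {"tx": 0.002, "ty": 0, "tz": 0, "twist": 0}
    - {"tx": 0.004, "ty": 0, "tz": 0, "twist": 0}
    - {"tx": 0.005, "ty": 0, "tz": 0, "twist": 0}
    - {"tx": 0.007, "ty": 0, "tz": 0, "twist": 0}
    - {"tx": 0.008, "ty": 0, "tz": 0, "twist": 0}
    - {"tx": 0.01, "ty": 0, "tz": 0, "twist": 0}
    - {"tx": 0.011, "ty": 0, "tz": 0, "twist": 0}
    - {"tx": 0.012, "ty": 0, "tz": 0, "twist": 0}
    - {"tx": 0.012, "ty": 0, "tz": 0, "twist": 0}

```text
time: 9.05
tool_pos: [0.5614, 0.0426, 0.1322]
eef_rot: [1.295, 1.152, -1.292]
ft_force: [1.3, -0.2, -1.5]
gripper_width: 0.0199
```

```bash
python3 -c "
from h import *
where(4)"
```

```text
u 0.13 v 52.86 depth 11.82 mm | Fu 1.0 Fv 0.1 Fz -1.4 (sd/all n=5) t 9.25 w 0.0203
```

jog_arm:
  commands:
    - {"tx": 0, "ty": 0.001, "tz": 0, "twist": 0}
    - {"tx": 0, "ty": 0.0015, "tz": 0, "twist": 0}
    - {"tx": 0.001, "ty": 0.0015, "tz": 0, "twist": 0}
    - {"tx": 0.002, "ty": 0.0015, "tz": 0, "twist": 0}
    - {"tx": 0.003, "ty": 0.0015, "tz": 0, "twist": 0}
    - {"tx": 0.004, "ty": 0.0015, "tz": 0, "twist": 0}
    - {"tx": 0.005, "ty": 0.0015, "tz": 0, "twist": 0}
    - {"tx": 0.006, "ty": 0.0015, "tz": 0, "twist": 0}
    - {"tx": 0.006, "ty": 0.0015, "tz": 0, "twist": 0}
    - {"tx": 0.006, "ty": 0.0015, "tz": 0, "twist": 0}

```text
time: 10.25
tool_pos: [0.5621, 0.0426, 0.1292]
eef_rot: [1.295, 1.152, -1.292]
ft_force: [0.0, -0.0, -0.8]
gripper_width: 0.0201
```

```bash
python3 -c "
from h import *
where(4)"
```

```text
u 0.91 v 52.85 depth 14.78 mm | Fu 0.2 Fv -0.2 Fz -1.2 (sd/all n=5) t 10.45 w 0.0202
```

jog_arm:
  commands:
    - {"tx": 0.001, "ty": 0, "tz": 0, "twist": 0}
    - {"tx": 0.002, "ty": 0, "tz": 0, "twist": 0}
    - {"tx": 0.003, "ty": 0, "tz": 0, "twist": 0}
    - {"tx": 0.004, "ty": 0, "tz": 0, "twist": 0}
    - {"tx": 0.005, "ty": 0, "tz": 0, "twist": 0}
    - {"tx": 0.006, "ty": 0, "tz": 0, "twist": 0}
    - {"tx": 0.007, "ty": 0, "tz": 0, "twist": 0}
    - {"tx": 0.008, "ty": 0, "tz": 0, "twist": 0}
    - {"tx": 0.008, "ty": 0, "tz": 0, "twist": 0}
    - {"tx": 0.008, "ty": 0, "tz": 0, "twist": 0}

```text
time: 11.45
tool_pos: [0.5623, 0.0426, 0.1252]
eef_rot: [1.295, 1.152, -1.292]
ft_force: [0.9, -0.8, -1.5]
gripper_width: 0.0201
```

```bash
python3 -c "
from h import *
where(4)"
```

```text
u 1.05 v 52.89 depth 18.76 mm | Fu 1.3 Fv -0.2 Fz -1.5 (sd/all n=5) t 11.65 w 0.0201
```

jog_arm:
  commands:
    - {"tx": 0, "ty": 0.0004, "tz": 0, "twist": 0}
    - {"tx": 0.001, "ty": 0.0008, "tz": 0, "twist": 0}
    - {"tx": 0.0015, "ty": 0.0008, "tz": 0, "twist": 0}
    - {"tx": 0.002, "ty": 0.0008, "tz": 0, "twist": 0}
    - {"tx": 0.0025, "ty": 0.0008, "tz": 0, "twist": 0}
    - {"tx": 0.003, "ty": 0.0008, "tz": 0, "twist": 0}
    - {"tx": 0.0035, "ty": 0.0008, "tz": 0, "twist": 0}
    - {"tx": 0.004, "ty": 0.0008, "tz": 0, "twist": 0}
    - {"tx": 0.004, "ty": 0.0008, "tz": 0, "twist": 0}
    - {"tx": 0.004, "ty": 0.0008, "tz": 0, "twist": 0}

```text
time: 12.65
tool_pos: [0.5627, 0.0426, 0.1237]
eef_rot: [1.295, 1.152, -1.291]
ft_force: [-1.3, 0.3, 5.6]
gripper_width: 0.0201
```

```bash
python3 -c "
from h import *
where(4)"
```

```text
u 1.45 v 52.91 depth 20.31 mm | Fu -2.2 Fv -0.1 Fz 5.4 (sd/all n=5) t 12.85 w 0.0203
```

jog_arm:
  commands:
    - {"tx": 0.001, "ty": -0.0004, "tz": 0, "twist": 0}
    - {"tx": 0.0013, "ty": -0.0005, "tz": 0, "twist": 0}
    - {"tx": 0.0017, "ty": -0.0006, "tz": 0, "twist": 0}
    - {"tx": 0.002, "ty": -0.0007, "tz": 0, "twist": 0}
    - {"tx": 0.0024, "ty": -0.0008, "tz": 0, "twist": 0}
    - {"tx": 0.0028, "ty": -0.0009, "tz": 0, "twist": 0}
    - {"tx": 0.0032, "ty": -0.001, "tz": 0, "twist": 0}
    - {"tx": 0.0036, "ty": -0.001, "tz": 0, "twist": 0}
    - {"tx": 0.004, "ty": -0.001, "tz": 0, "twist": 0}
    - {"tx": 0.004, "ty": -0.001, "tz": 0, "twist": 0}

```text
time: 13.85
tool_pos: [0.5625, 0.0426, 0.1228]
eef_rot: [1.296, 1.151, -1.29]
ft_force: [-2.7, -0.1, 9.1]
gripper_width: 0.02
```

```bash
python3 -c "
from h import *
where(4)"
```

```text
u 1.34 v 52.97 depth 21.21 mm | Fu -2.7 Fv -0.2 Fz 8.4 (sd/all n=5) t 14.05 w 0.0204
```

jog_arm:
  commands:
    - {"tx": 0.0022, "ty": -0.0012, "tz": 0, "twist": 0}
    - {"tx": 0.0022, "ty": -0.0016, "tz": 0, "twist": 0}
    - {"tx": 0.0024, "ty": -0.0018, "tz": 0, "twist": 0}
    - {"tx": 0.0026, "ty": -0.0018, "tz": 0, "twist": 0}
    - {"tx": 0.003, "ty": -0.0018, "tz": 0, "twist": 0}
    - {"tx": 0.0033, "ty": -0.0018, "tz": 0, "twist": 0}
    - {"tx": 0.0036, "ty": -0.0018, "tz": 0, "twist": 0}
    - {"tx": 0.004, "ty": -0.0018, "tz": 0, "twist": 0}
    - {"tx": 0.004, "ty": -0.0018, "tz": 0, "twist": 0}
    - {"tx": 0.004, "ty": -0.0018, "tz": 0, "twist": 0}

```text
time: 15.05
tool_pos: [0.5624, 0.0427, 0.1221]
eef_rot: [1.297, 1.15, -1.289]
ft_force: [-2.3, 0.7, 9.0]
gripper_width: 0.0205
```

```bash
python3 -c "
from h import *
where(3)"
```

```text
u 1.11 v 53.03 depth 21.93 mm | Fu -2.4 Fv -0.0 Fz 8.3 (sd/all n=4) t 15.20 w 0.0203
```

jog_arm:
  commands:
    - {"tx": 0.0026, "ty": -0.0016, "tz": 0, "twist": 0}
    - {"tx": 0.0028, "ty": -0.0019, "tz": 0, "twist": 0}
    - {"tx": 0.0033, "ty": -0.0022, "tz": 0, "twist": 0}
    - {"tx": 0.0038, "ty": -0.0024, "tz": 0, "twist": 0}
    - {"tx": 0.0043, "ty": -0.0026, "tz": 0, "twist": 0}
    - {"tx": 0.0048, "ty": -0.0026, "tz": 0, "twist": 0}
    - {"tx": 0.0053, "ty": -0.0027, "tz": 0, "twist": 0}
    - {"tx": 0.0058, "ty": -0.0027, "tz": 0, "twist": 0}
    - {"tx": 0.0062, "ty": -0.0028, "tz": 0, "twist": 0}
    - {"tx": 0.0062, "ty": -0.0028, "tz": 0, "twist": 0}

```text
time: 16.2
tool_pos: [0.562, 0.0428, 0.1206]
eef_rot: [1.298, 1.148, -1.287]
ft_force: [-1.9, -0.3, 9.5]
gripper_width: 0.0203
```

```bash
python3 -c "
from h import *
where(3)"
```

```text
u 0.80 v 53.08 depth 23.38 mm | Fu -2.1 Fv -0.4 Fz 9.6 (sd/all n=4) t 16.35 w 0.0203
```

jog_arm:
  commands:
    - {"tx": 0.0034, "ty": -0.0024, "tz": 0, "twist": 0}
    - {"tx": 0.0036, "ty": -0.0026, "tz": 0, "twist": 0}
    - {"tx": 0.004, "ty": -0.0028, "tz": 0, "twist": 0}
    - {"tx": 0.0044, "ty": -0.003, "tz": 0, "twist": 0}
    - {"tx": 0.0048, "ty": -0.0031, "tz": 0, "twist": 0}
    - {"tx": 0.0052, "ty": -0.0032, "tz": 0, "twist": 0}
    - {"tx": 0.0055, "ty": -0.0032, "tz": 0, "twist": 0}
    - {"tx": 0.0055, "ty": -0.0032, "tz": 0, "twist": 0}
    - {"tx": 0.0055, "ty": -0.0032, "tz": 0, "twist": 0}
    - {"tx": 0.0055, "ty": -0.0032, "tz": 0, "twist": 0}

```text
time: 17.35
tool_pos: [0.5618, 0.0429, 0.1197]
eef_rot: [1.3, 1.145, -1.284]
ft_force: [-3.0, -0.0, 11.9]
gripper_width: 0.0199
```

```bash
python3 -c "
from h import *
where(3)"
```

```text
u 0.48 v 53.17 depth 24.30 mm | Fu -2.3 Fv -0.1 Fz 10.8 (sd/all n=4) t 17.50 w 0.0202
```

```bash
python3 -c "
from h import *
go(0.5,53,10)
R=Ro.from_rotvec(monitor.get_state()['eef_rot']).as_matrix();x=R[:,0];print('tool x in u,v deg',np.degrees([x[:2]@_u,x[:2]@_v]),'tq',np.round(monitor.get_state()['torque'],2))"
```

```text
tilt axis [ 0.011  0.001 -1.   ] jaw yaw -6.59 shift [-0.0286  0.0004  0.0003] twist 0.0006 alt -0.9994 q6 1.65 t 17.5Traceback (most recent call last):
  File "<string>", line 4, in <module>
    R=Ro.from_rotvec(monitor.get_state()['eef_rot']).as_matrix();x=R[:,0];print('tool x in u,v deg',np.degrees([x[:2]@_u,x[:2]@_v]),'tq',np.round(monitor.get_state()['torque'],2))
                                                                                                                      ^^
NameError: name '_u' is not defined
```

jog_arm:
  commands:
    - {"tx": -0.01, "ty": 0, "tz": 0, "twist": 0}
    - {"tx": -0.04, "ty": 0, "tz": 0, "twist": 0}
    - {"tx": -0.066, "ty": 0, "tz": 0, "twist": 0}
    - {"tx": -0.066, "ty": 0.001, "tz": 0.03, "twist": 0}
    - {"tx": -0.066, "ty": 0.001, "tz": 0.1, "twist": 0}
    - {"tx": -0.066, "ty": 0.001, "tz": 0.17, "twist": 0}
    - {"tx": -0.066, "ty": 0.001, "tz": 0.212, "twist": 0}
    - {"tx": -0.066, "ty": 0.001, "tz": 0.212, "twist": 0}
    - {"tx": -0.066, "ty": 0.001, "tz": 0.212, "twist": 0}
    - {"tx": -0.066, "ty": 0.001, "tz": 0.212, "twist": 0}

```text
time: 18.5
tool_pos: [0.5494, -0.0621, 0.152]
eef_rot: [1.299, 1.146, -1.284]
ft_force: [-1.2, 0.3, -1.1]
gripper_width: 0.0205
```

```bash
sed -i 's/^    print("u %.2f/    x=Ro.from_rotvec(s["eef_rot"]).as_matrix()[:,0];print("tilt u,v mrad",np.round(1e3*np.array([x[:2]@_u,x[:2]@_v]),1),end=" ")\n&/' h.py; python3 -c "
from h import *
where(1);go(.65,-53,8)"
```

```text
tilt u,v mrad [10.7  2.1] u 0.57 v -52.31 depth -8.12 mm | Fu -0.6 Fv 0.6 Fz -0.8 (sd/all n=2) t 18.55 w 0.0202
tilt axis [ 0.011  0.001 -1.   ] jaw yaw -6.53 shift [ 0.0322 -0.0002  0.0014] twist 0.0009 alt -0.9991 q6 1.46 t 18.55
```

jog_arm:
  commands:
    - {"tx": 0.016, "ty": 0, "tz": 0.001, "twist": 0}
    - {"tx": 0.02, "ty": 0, "tz": 0.001, "twist": 0}
    - {"tx": 0.023, "ty": 0, "tz": 0.001, "twist": 0}
    - {"tx": 0.026, "ty": 0, "tz": 0.001, "twist": 0}
    - {"tx": 0.028, "ty": 0, "tz": 0.001, "twist": 0}
    - {"tx": 0.03, "ty": 0, "tz": 0.001, "twist": 0}
    - {"tx": 0.032, "ty": 0, "tz": 0.001, "twist": 0}
    - {"tx": 0.034, "ty": 0, "tz": 0.001, "twist": 0}
    - {"tx": 0.036, "ty": 0, "tz": 0.001, "twist": 0}
    - {"tx": 0.038, "ty": 0, "tz": 0.001, "twist": 0}

```text
time: 19.55
tool_pos: [0.5497, -0.0623, 0.1331]
eef_rot: [1.299, 1.146, -1.284]
ft_force: [0.8, 0.6, -1.7]
gripper_width: 0.02
```

```bash
python3 -c "
from h import *
where(3)"
```

```text
tilt u,v mrad [10.5  2.2] u 0.68 v -52.76 depth 10.96 mm | Fu 0.0 Fv 0.1 Fz -1.7 (sd/all n=4) t 19.70 w 0.0201
```

jog_arm:
  commands:
    - {"tx": 0.002, "ty": 0, "tz": 0, "twist": 0}
    - {"tx": 0.004, "ty": 0, "tz": 0, "twist": 0}
    - {"tx": 0.006, "ty": 0, "tz": 0, "twist": 0}
    - {"tx": 0.008, "ty": 0, "tz": 0, "twist": 0}
    - {"tx": 0.009, "ty": 0, "tz": 0, "twist": 0}
    - {"tx": 0.01, "ty": 0, "tz": 0, "twist": 0}
    - {"tx": 0.011, "ty": 0, "tz": 0, "twist": 0}
    - {"tx": 0.012, "ty": 0, "tz": 0, "twist": 0}
    - {"tx": 0.013, "ty": 0, "tz": 0, "twist": 0}
    - {"tx": 0.013, "ty": 0, "tz": 0, "twist": 0}

```text
time: 20.7
tool_pos: [0.5495, -0.0623, 0.1264]
eef_rot: [1.299, 1.147, -1.284]
ft_force: [0.4, -0.6, -1.4]
gripper_width: 0.0202
```

```bash
python3 -c "
from h import *
where(3)"
```

```text
tilt u,v mrad [10.3  2.2] u 0.66 v -52.75 depth 17.52 mm | Fu -0.2 Fv -0.1 Fz -1.5 (sd/all n=4) t 20.85 w 0.0204
```

jog_arm:
  commands:
    - {"tx": 0.002, "ty": 0, "tz": 0, "twist": 0}
    - {"tx": 0.004, "ty": 0, "tz": 0, "twist": 0}
    - {"tx": 0.005, "ty": -0.0002, "tz": 0, "twist": 0}
    - {"tx": 0.006, "ty": -0.0004, "tz": 0, "twist": 0}
    - {"tx": 0.007, "ty": -0.0006, "tz": 0, "twist": 0}
    - {"tx": 0.0075, "ty": -0.0006, "tz": 0, "twist": 0}
    - {"tx": 0.008, "ty": -0.0007, "tz": 0, "twist": 0}
    - {"tx": 0.0085, "ty": -0.0008, "tz": 0, "twist": 0}
    - {"tx": 0.009, "ty": -0.001, "tz": 0, "twist": 0}
    - {"tx": 0.009, "ty": -0.001, "tz": 0, "twist": 0}

```text
time: 21.85
tool_pos: [0.5495, -0.0623, 0.1228]
eef_rot: [1.299, 1.145, -1.283]
ft_force: [-2.1, 0.2, 5.5]
gripper_width: 0.0202
```

```bash
python3 -c "
from h import *
where(3)"
```

```text
tilt u,v mrad [11.5  2. ] u 0.59 v -52.76 depth 21.22 mm | Fu -2.2 Fv 0.3 Fz 6.1 (sd/all n=4) t 22.00 w 0.0200
```

jog_arm:
  commands:
    - {"tx": 0.002, "ty": -0.001, "tz": 0, "twist": 0}
    - {"tx": 0.0026, "ty": -0.0014, "tz": 0, "twist": 0}
    - {"tx": 0.0033, "ty": -0.0018, "tz": 0, "twist": 0}
    - {"tx": 0.004, "ty": -0.0021, "tz": 0, "twist": 0}
    - {"tx": 0.0046, "ty": -0.0023, "tz": 0, "twist": 0}
    - {"tx": 0.0052, "ty": -0.0025, "tz": 0, "twist": 0}
    - {"tx": 0.0058, "ty": -0.0026, "tz": 0, "twist": 0}
    - {"tx": 0.0064, "ty": -0.0027, "tz": 0, "twist": 0}
    - {"tx": 0.007, "ty": -0.0028, "tz": 0, "twist": 0}
    - {"tx": 0.0075, "ty": -0.0029, "tz": 0, "twist": 0}

```text
time: 23.0
tool_pos: [0.5491, -0.0624, 0.1204]
eef_rot: [1.3, 1.143, -1.282]
ft_force: [-2.8, -0.3, 9.0]
gripper_width: 0.02
```

```bash
python3 -c "
from h import *
where(3)"
```

```text
tilt u,v mrad [14.   1.7] u 0.17 v -52.87 depth 23.66 mm | Fu -2.3 Fv 0.1 Fz 8.4 (sd/all n=4) t 23.15 w 0.0200
```

jog_arm:
  commands:
    - {"tx": 0.0028, "ty": -0.0018, "tz": 0, "twist": 0}
    - {"tx": 0.0034, "ty": -0.0022, "tz": 0, "twist": 0}
    - {"tx": 0.0039, "ty": -0.0025, "tz": 0, "twist": 0}
    - {"tx": 0.0044, "ty": -0.0028, "tz": 0, "twist": 0}
    - {"tx": 0.005, "ty": -0.003, "tz": 0, "twist": 0}
    - {"tx": 0.0055, "ty": -0.0032, "tz": 0, "twist": 0}
    - {"tx": 0.006, "ty": -0.0034, "tz": 0, "twist": 0}
    - {"tx": 0.0065, "ty": -0.0035, "tz": 0, "twist": 0}
    - {"tx": 0.007, "ty": -0.0036, "tz": 0, "twist": 0}
    - {"tx": 0.007, "ty": -0.0036, "tz": 0, "twist": 0}

```text
time: 24.15
tool_pos: [0.5487, -0.0624, 0.1185]
eef_rot: [1.301, 1.14, -1.279]
ft_force: [-1.9, 0.5, 9.0]
gripper_width: 0.0203
```

```bash
python3 -c "
from h import *
where(3)"
```

```text
tilt u,v mrad [17.5  1.4] u -0.16 v -52.99 depth 25.44 mm | Fu -2.1 Fv 0.2 Fz 9.7 (sd/all n=4) t 24.30 w 0.0199
```

jog_arm:
  commands:
    - {"tx": 0.0038, "ty": -0.0026, "tz": 0, "twist": 0}
    - {"tx": 0.004, "ty": -0.0028, "tz": 0, "twist": 0}
    - {"tx": 0.0044, "ty": -0.0028, "tz": 0, "twist": 0}
    - {"tx": 0.0048, "ty": -0.0028, "tz": 0, "twist": 0}
    - {"tx": 0.0051, "ty": -0.0028, "tz": 0, "twist": 0}
    - {"tx": 0.0054, "ty": -0.003, "tz": 0, "twist": 0}
    - {"tx": 0.0056, "ty": -0.003, "tz": 0, "twist": 0}
    - {"tx": 0.0058, "ty": -0.003, "tz": 0, "twist": 0}
    - {"tx": 0.006, "ty": -0.003, "tz": 0, "twist": 0}
    - {"tx": 0.006, "ty": -0.003, "tz": 0, "twist": 0}

```text
time: 25.3
tool_pos: [0.5484, -0.0625, 0.1175]
eef_rot: [1.302, 1.138, -1.277]
ft_force: [-3.3, 1.6, 11.3]
gripper_width: 0.0199
```

```bash
python3 -c "
from h import *
where(3)"
```

```text
tilt u,v mrad [20.6  1.2] u -0.42 v -53.08 depth 26.55 mm | Fu -3.1 Fv 0.6 Fz 11.1 (sd/all n=4) t 25.45 w 0.0203
```

jog_arm:
  commands:
    - {"tx": -0.01, "ty": 0, "tz": 0, "twist": 0}
    - {"tx": -0.04, "ty": 0, "tz": 0, "twist": 0}
    - {"tx": -0.066, "ty": 0, "tz": 0, "twist": 0}
    - {"tx": -0.066, "ty": 0.001, "tz": -0.03, "twist": 0}
    - {"tx": -0.066, "ty": 0.001, "tz": -0.1, "twist": 0}
    - {"tx": -0.066, "ty": 0.001, "tz": -0.17, "twist": 0}
    - {"tx": -0.066, "ty": 0.001, "tz": -0.212, "twist": 0}
    - {"tx": -0.066, "ty": 0.001, "tz": -0.212, "twist": 0}
    - {"tx": -0.066, "ty": 0.001, "tz": -0.212, "twist": 0}
    - {"tx": -0.066, "ty": 0.001, "tz": -0.212, "twist": 0}

```text
time: 26.45
tool_pos: [0.5601, 0.0425, 0.1501]
eef_rot: [1.302, 1.138, -1.278]
ft_force: [-0.7, -0.4, -1.5]
gripper_width: 0.02
```

```bash
python3 -c "
from h import *
where(1);go(.1,53,19)"
```

```text
tilt u,v mrad [20.1  0.9] u -1.05 v 52.31 depth -6.19 mm | Fu 0.3 Fv -0.0 Fz -1.7 (sd/all n=2) t 26.50 w 0.0202
tilt axis [ 0.02  -0.001 -1.   ] jaw yaw -6.59 shift [ 0.0504  0.0013 -0.0013] twist 0.0006 alt -0.9994 q6 1.65 t 26.5
```

jog_arm:
  commands:
    - {"tx": 0.01, "ty": 0.0013, "tz": -0.001, "twist": 0}
    - {"tx": 0.018, "ty": 0.0013, "tz": -0.001, "twist": 0}
    - {"tx": 0.024, "ty": 0.0013, "tz": -0.001, "twist": 0}
    - {"tx": 0.029, "ty": 0.0013, "tz": -0.001, "twist": 0}
    - {"tx": 0.034, "ty": 0.0013, "tz": -0.001, "twist": 0}
    - {"tx": 0.038, "ty": 0.0013, "tz": -0.001, "twist": 0}
    - {"tx": 0.042, "ty": 0.0013, "tz": -0.001, "twist": 0}
    - {"tx": 0.046, "ty": 0.0013, "tz": -0.001, "twist": 0}
    - {"tx": 0.05, "ty": 0.0013, "tz": -0.001, "twist": 0}
    - {"tx": 0.05, "ty": 0.0013, "tz": -0.001, "twist": 0}

```text
time: 27.5
tool_pos: [0.5611, 0.0427, 0.1249]
eef_rot: [1.302, 1.138, -1.279]
ft_force: [0.2, -1.0, -2.9]
gripper_width: 0.02
```

```bash
python3 -c "
from h import *
where(2)"
```

```text
tilt u,v mrad [20.1  0.9] u 0.08 v 52.83 depth 18.80 mm | Fu -0.1 Fv -0.3 Fz -1.9 (sd/all n=3) t 27.60 w 0.0200
```

jog_arm:
  commands:
    - {"tx": 0.003, "ty": 0, "tz": 0, "twist": 0}
    - {"tx": 0.005, "ty": -0.0003, "tz": 0, "twist": 0}
    - {"tx": 0.007, "ty": -0.0006, "tz": 0, "twist": 0}
    - {"tx": 0.009, "ty": -0.0009, "tz": 0, "twist": 0}
    - {"tx": 0.0105, "ty": -0.0013, "tz": 0, "twist": 0}
    - {"tx": 0.012, "ty": -0.0017, "tz": 0, "twist": 0}
    - {"tx": 0.0135, "ty": -0.002, "tz": 0, "twist": 0}
    - {"tx": 0.0145, "ty": -0.0023, "tz": 0, "twist": 0}
    - {"tx": 0.0155, "ty": -0.0026, "tz": 0, "twist": 0}
    - {"tx": 0.0163, "ty": -0.0028, "tz": 0, "twist": 0}

```text
time: 28.6
tool_pos: [0.5609, 0.0428, 0.1185]
eef_rot: [1.304, 1.136, -1.276]
ft_force: [-2.6, -0.5, 8.5]
gripper_width: 0.02
```

```bash
python3 -c "
from h import *
where(3)"
```

```text
tilt u,v mrad [22.5  1.1] u -0.32 v 52.95 depth 25.49 mm | Fu -2.2 Fv -0.2 Fz 7.6 (sd/all n=4) t 28.75 w 0.0197
```

jog_arm:
  commands:
    - {"tx": 0.003, "ty": -0.002, "tz": 0, "twist": 0}
    - {"tx": 0.0037, "ty": -0.0022, "tz": 0, "twist": 0}
    - {"tx": 0.0044, "ty": -0.0024, "tz": 0, "twist": 0}
    - {"tx": 0.0051, "ty": -0.0026, "tz": 0, "twist": 0}
    - {"tx": 0.0058, "ty": -0.0028, "tz": 0, "twist": 0}
    - {"tx": 0.0065, "ty": -0.003, "tz": 0, "twist": 0}
    - {"tx": 0.0072, "ty": -0.0032, "tz": 0, "twist": 0}
    - {"tx": 0.0079, "ty": -0.0034, "tz": 0, "twist": 0}
    - {"tx": 0.0085, "ty": -0.0036, "tz": 0, "twist": 0}
    - {"tx": 0.009, "ty": -0.0038, "tz": 0, "twist": 0}

```text
time: 29.75
tool_pos: [0.5605, 0.043, 0.1161]
eef_rot: [1.305, 1.133, -1.274]
ft_force: [-2.8, -1.0, 11.0]
gripper_width: 0.02
```

```bash
python3 -c "
from h import *
where(3)"
```

```text
tilt u,v mrad [26.1  1.4] u -0.77 v 53.09 depth 27.97 mm | Fu -2.9 Fv -0.4 Fz 9.9 (sd/all n=4) t 29.90 w 0.0200
```

jog_arm:
  commands:
    - {"tx": -0.01, "ty": 0, "tz": 0, "twist": 0}
    - {"tx": -0.04, "ty": 0, "tz": 0, "twist": 0}
    - {"tx": -0.07, "ty": 0, "tz": 0, "twist": 0}
    - {"tx": -0.07, "ty": 0.0004, "tz": 0.03, "twist": 0}
    - {"tx": -0.07, "ty": 0.0004, "tz": 0.1, "twist": 0}
    - {"tx": -0.07, "ty": 0.0004, "tz": 0.17, "twist": 0}
    - {"tx": -0.07, "ty": 0.0004, "tz": 0.212, "twist": 0}
    - {"tx": -0.07, "ty": 0.0004, "tz": 0.212, "twist": 0}
    - {"tx": -0.07, "ty": 0.0004, "tz": 0.212, "twist": 0}
    - {"tx": -0.07, "ty": 0.0004, "tz": 0.212, "twist": 0}

```text
time: 30.9
tool_pos: [0.5474, -0.0618, 0.1505]
eef_rot: [1.305, 1.134, -1.274]
ft_force: [-0.4, -0.3, -1.1]
gripper_width: 0.02
```

```bash
python3 -c "
from h import *
where(1);go(-.5,-53,21)"
```

```text
tilt u,v mrad [25.6  1.8] u -1.49 v -52.26 depth -6.58 mm | Fu -0.3 Fv -0.3 Fz -1.5 (sd/all n=2) t 30.95 w 0.0199
tilt axis [ 0.026 -0.001 -1.   ] jaw yaw -6.52 shift [0.0552 0.0006 0.0016] twist 0.001 alt -0.999 q6 1.45 t 30.95
```

jog_arm:
  commands:
    - {"tx": 0.01, "ty": 0.0006, "tz": 0.0016, "twist": 0}
    - {"tx": 0.02, "ty": 0.0006, "tz": 0.0016, "twist": 0}
    - {"tx": 0.026, "ty": 0.0006, "tz": 0.0016, "twist": 0}
    - {"tx": 0.032, "ty": 0.0006, "tz": 0.0016, "twist": 0}
    - {"tx": 0.038, "ty": 0.0006, "tz": 0.0016, "twist": 0}
    - {"tx": 0.043, "ty": 0.0006, "tz": 0.0016, "twist": 0}
    - {"tx": 0.047, "ty": 0.0006, "tz": 0.0016, "twist": 0}
    - {"tx": 0.051, "ty": 0.0006, "tz": 0.0016, "twist": 0}
    - {"tx": 0.055, "ty": 0.0006, "tz": 0.0016, "twist": 0}
    - {"tx": 0.055, "ty": 0.0006, "tz": 0.0016, "twist": 0}

```text
time: 31.95
tool_pos: [0.5482, -0.0624, 0.1228]
eef_rot: [1.304, 1.135, -1.273]
ft_force: [0.3, 0.9, -1.0]
gripper_width: 0.0202
```

```bash
python3 -c "
from h import *
where(2)"
```

```text
tilt u,v mrad [25.3  1.7] u -0.59 v -53.01 depth 20.95 mm | Fu -0.2 Fv 0.8 Fz -1.1 (sd/all n=3) t 32.05 w 0.0203
```

jog_arm:
  commands:
    - {"tx": 0.003, "ty": 0, "tz": 0, "twist": 0}
    - {"tx": 0.006, "ty": -0.0003, "tz": 0, "twist": 0}
    - {"tx": 0.008, "ty": -0.0006, "tz": 0, "twist": 0}
    - {"tx": 0.0095, "ty": -0.0009, "tz": 0, "twist": 0}
    - {"tx": 0.011, "ty": -0.0013, "tz": 0, "twist": 0}
    - {"tx": 0.0125, "ty": -0.0018, "tz": 0, "twist": 0}
    - {"tx": 0.0135, "ty": -0.0022, "tz": 0, "twist": 0}
    - {"tx": 0.0145, "ty": -0.0026, "tz": 0, "twist": 0}
    - {"tx": 0.0155, "ty": -0.003, "tz": 0, "twist": 0}
    - {"tx": 0.0165, "ty": -0.0034, "tz": 0, "twist": 0}

```text
time: 33.05
tool_pos: [0.5478, -0.0625, 0.1164]
eef_rot: [1.305, 1.132, -1.271]
ft_force: [-2.7, 0.7, 9.6]
gripper_width: 0.0202
```

```bash
python3 -c "
from h import *
where(3)"
```

```text
tilt u,v mrad [28.1  1.4] u -1.04 v -53.12 depth 27.71 mm | Fu -2.4 Fv 0.3 Fz 8.6 (sd/all n=4) t 33.20 w 0.0204
```

jog_arm:
  commands:
    - {"tx": 0.003, "ty": -0.0026, "tz": 0, "twist": 0}
    - {"tx": 0.0035, "ty": -0.0028, "tz": 0, "twist": 0}
    - {"tx": 0.004, "ty": -0.003, "tz": 0, "twist": 0}
    - {"tx": 0.0045, "ty": -0.0032, "tz": 0, "twist": 0}
    - {"tx": 0.005, "ty": -0.0034, "tz": 0, "twist": 0}
    - {"tx": 0.0055, "ty": -0.0036, "tz": 0, "twist": 0}
    - {"tx": 0.006, "ty": -0.0038, "tz": 0, "twist": 0}
    - {"tx": 0.0064, "ty": -0.004, "tz": 0, "twist": 0}
    - {"tx": 0.0068, "ty": -0.0042, "tz": 0, "twist": 0}
    - {"tx": 0.0072, "ty": -0.0044, "tz": 0, "twist": 0}

```text
time: 34.2
tool_pos: [0.5474, -0.0625, 0.1148]
eef_rot: [1.307, 1.129, -1.269]
ft_force: [-2.2, 0.7, 9.0]
gripper_width: 0.0202
```

```bash
python3 -c "
from h import *
where(3)"
```

```text
tilt u,v mrad [32.3  1.1] u -1.43 v -53.26 depth 29.24 mm | Fu -2.2 Fv 0.2 Fz 9.6 (sd/all n=4) t 34.35 w 0.0201
```

jog_arm:
  commands:
    - {"tx": -0.01, "ty": 0, "tz": 0, "twist": 0}
    - {"tx": -0.04, "ty": 0, "tz": 0, "twist": 0}
    - {"tx": -0.073, "ty": 0, "tz": 0, "twist": 0}
    - {"tx": -0.073, "ty": 0.001, "tz": -0.03, "twist": 0}
    - {"tx": -0.073, "ty": 0.001, "tz": -0.1, "twist": 0}
    - {"tx": -0.073, "ty": 0.001, "tz": -0.17, "twist": 0}
    - {"tx": -0.073, "ty": 0.001, "tz": -0.212, "twist": 0}
    - {"tx": -0.073, "ty": 0.001, "tz": -0.212, "twist": 0}
    - {"tx": -0.073, "ty": 0.001, "tz": -0.212, "twist": 0}
    - {"tx": -0.073, "ty": 0.001, "tz": -0.212, "twist": 0}

```text
time: 35.35
tool_pos: [0.5585, 0.0425, 0.1509]
eef_rot: [1.307, 1.129, -1.27]
ft_force: [-0.1, 0.3, -1.2]
gripper_width: 0.0199
```

```bash
python3 -c "
from h import *
where(1);go(-.9,53,22)"
```

```text
tilt u,v mrad [31.8  0.8] u -2.52 v 52.09 depth -7.01 mm | Fu 0.2 Fv 0.3 Fz -1.6 (sd/all n=2) t 35.40 w 0.0201
tilt axis [ 0.032 -0.003 -0.999] jaw yaw -6.58 shift [ 0.0581  0.0014 -0.0018] twist 0.0007 alt -0.9993 q6 1.65 t 35.4
```

jog_arm:
  commands:
    - {"tx": 0.01, "ty": 0.0014, "tz": -0.0018, "twist": 0}
    - {"tx": 0.022, "ty": 0.0014, "tz": -0.0018, "twist": 0}
    - {"tx": 0.029, "ty": 0.0014, "tz": -0.0018, "twist": 0}
    - {"tx": 0.035, "ty": 0.0014, "tz": -0.0018, "twist": 0}
    - {"tx": 0.041, "ty": 0.0014, "tz": -0.0018, "twist": 0}
    - {"tx": 0.046, "ty": 0.0014, "tz": -0.0018, "twist": 0}
    - {"tx": 0.05, "ty": 0.0014, "tz": -0.0018, "twist": 0}
    - {"tx": 0.054, "ty": 0.0014, "tz": -0.0018, "twist": 0}
    - {"tx": 0.058, "ty": 0.0014, "tz": -0.0018, "twist": 0}
    - {"tx": 0.058, "ty": 0.0014, "tz": -0.0018, "twist": 0}

```text
time: 36.4
tool_pos: [0.5601, 0.043, 0.1217]
eef_rot: [1.307, 1.129, -1.27]
ft_force: [0.9, -0.5, -1.3]
gripper_width: 0.0202
```

```bash
python3 -c "
from h import *
where(2)"
```

```text
tilt u,v mrad [31.7  0.8] u -0.95 v 53.04 depth 21.96 mm | Fu 0.5 Fv 0.2 Fz -1.5 (sd/all n=3) t 36.50 w 0.0198
```

jog_arm:
  commands:
    - {"tx": 0.003, "ty": 0, "tz": 0, "twist": 0}
    - {"tx": 0.006, "ty": -0.0004, "tz": 0, "twist": 0}
    - {"tx": 0.008, "ty": -0.0008, "tz": 0, "twist": 0}
    - {"tx": 0.01, "ty": -0.0012, "tz": 0, "twist": 0}
    - {"tx": 0.0115, "ty": -0.0016, "tz": 0, "twist": 0}
    - {"tx": 0.013, "ty": -0.002, "tz": 0, "twist": 0}
    - {"tx": 0.014, "ty": -0.0025, "tz": 0, "twist": 0}
    - {"tx": 0.015, "ty": -0.003, "tz": 0, "twist": 0}
    - {"tx": 0.016, "ty": -0.0034, "tz": 0, "twist": 0}
    - {"tx": 0.017, "ty": -0.0038, "tz": 0, "twist": 0}

```text
time: 37.5
tool_pos: [0.5599, 0.0431, 0.1152]
eef_rot: [1.309, 1.126, -1.267]
ft_force: [-2.2, 0.4, 8.1]
gripper_width: 0.0202
```

```bash
python3 -c "
from h import *
where(3)"
```

```text
tilt u,v mrad [34.8  1. ] u -1.37 v 53.14 depth 28.92 mm | Fu -2.1 Fv -0.1 Fz 7.3 (sd/all n=4) t 37.65 w 0.0200
```

jog_arm:
  commands:
    - {"tx": 0.003, "ty": -0.0025, "tz": 0, "twist": 0}
    - {"tx": 0.0037, "ty": -0.0028, "tz": 0, "twist": 0}
    - {"tx": 0.0044, "ty": -0.0031, "tz": 0, "twist": 0}
    - {"tx": 0.0051, "ty": -0.0034, "tz": 0, "twist": 0}
    - {"tx": 0.0058, "ty": -0.0037, "tz": 0, "twist": 0}
    - {"tx": 0.0065, "ty": -0.004, "tz": 0, "twist": 0}
    - {"tx": 0.0072, "ty": -0.0043, "tz": 0, "twist": 0}
    - {"tx": 0.0078, "ty": -0.0045, "tz": 0, "twist": 0}
    - {"tx": 0.0084, "ty": -0.0047, "tz": 0, "twist": 0}
    - {"tx": 0.009, "ty": -0.0049, "tz": 0, "twist": 0}

```text
time: 38.65
tool_pos: [0.5595, 0.0433, 0.1128]
eef_rot: [1.311, 1.123, -1.264]
ft_force: [-2.4, 0.2, 10.0]
gripper_width: 0.0197
```

```bash
python3 -c "
from h import *
where(3)"
```

```text
tilt u,v mrad [39.3  1.3] u -1.79 v 53.25 depth 31.26 mm | Fu -2.0 Fv 0.1 Fz 9.9 (sd/all n=4) t 38.80 w 0.0202
```

jog_arm:
  commands:
    - {"tx": -0.01, "ty": 0, "tz": 0, "twist": 0}
    - {"tx": -0.04, "ty": 0, "tz": 0, "twist": 0}
    - {"tx": -0.077, "ty": 0, "tz": 0, "twist": 0}
    - {"tx": -0.077, "ty": 0.0006, "tz": 0.03, "twist": 0}
    - {"tx": -0.077, "ty": 0.0006, "tz": 0.1, "twist": 0}
    - {"tx": -0.077, "ty": 0.0006, "tz": 0.17, "twist": 0}
    - {"tx": -0.077, "ty": 0.0006, "tz": 0.213, "twist": 0}
    - {"tx": -0.077, "ty": 0.0006, "tz": 0.213, "twist": 0}
    - {"tx": -0.077, "ty": 0.0006, "tz": 0.213, "twist": 0}
    - {"tx": -0.077, "ty": 0.0006, "tz": 0.213, "twist": 0}

```text
time: 39.8
tool_pos: [0.5458, -0.062, 0.1506]
eef_rot: [1.31, 1.124, -1.264]
ft_force: [0.5, 0.1, -1.7]
gripper_width: 0.0198
```

```bash
python3 -c "
from h import *
where(1);go(-1.5,-53,24)"
```

```text
tilt u,v mrad [38.6  1.6] u -3.08 v -52.66 depth -6.68 mm | Fu 0.4 Fv 0.7 Fz -1.5 (sd/all n=2) t 39.85 w 0.0199
tilt axis [ 0.039 -0.003 -0.999] jaw yaw -6.52 shift [0.0614 0.0008 0.0008] twist 0.001 alt -0.999 q6 1.45 t 39.85
```

jog_arm:
  commands:
    - {"tx": 0.01, "ty": 0.0008, "tz": 0.0008, "twist": 0}
    - {"tx": 0.024, "ty": 0.0008, "tz": 0.0008, "twist": 0}
    - {"tx": 0.032, "ty": 0.0008, "tz": 0.0008, "twist": 0}
    - {"tx": 0.039, "ty": 0.0008, "tz": 0.0008, "twist": 0}
    - {"tx": 0.045, "ty": 0.0008, "tz": 0.0008, "twist": 0}
    - {"tx": 0.05, "ty": 0.0008, "tz": 0.0008, "twist": 0}
    - {"tx": 0.054, "ty": 0.0008, "tz": 0.0008, "twist": 0}
    - {"tx": 0.058, "ty": 0.0008, "tz": 0.0008, "twist": 0}
    - {"tx": 0.061, "ty": 0.0008, "tz": 0.0008, "twist": 0}
    - {"tx": 0.061, "ty": 0.0008, "tz": 0.0008, "twist": 0}

```text
time: 40.85
tool_pos: [0.5472, -0.0623, 0.12]
eef_rot: [1.31, 1.124, -1.264]
ft_force: [-0.0, -0.1, -1.3]
gripper_width: 0.02
```

```bash
python3 -c "
from h import *
where(2)"
```

```text
tilt u,v mrad [38.5  1.6] u -1.57 v -53.01 depth 23.77 mm | Fu -0.1 Fv 0.0 Fz -1.3 (sd/all n=3) t 40.95 w 0.0201
```

jog_arm:
  commands:
    - {"tx": 0.003, "ty": 0, "tz": 0, "twist": 0}
    - {"tx": 0.006, "ty": -0.0004, "tz": 0, "twist": 0}
    - {"tx": 0.008, "ty": -0.0008, "tz": 0, "twist": 0}
    - {"tx": 0.0095, "ty": -0.0012, "tz": 0, "twist": 0}
    - {"tx": 0.011, "ty": -0.0016, "tz": 0, "twist": 0}
    - {"tx": 0.0125, "ty": -0.002, "tz": 0, "twist": 0}
    - {"tx": 0.0135, "ty": -0.0025, "tz": 0, "twist": 0}
    - {"tx": 0.0145, "ty": -0.003, "tz": 0, "twist": 0}
    - {"tx": 0.0155, "ty": -0.0034, "tz": 0, "twist": 0}
    - {"tx": 0.0165, "ty": -0.0038, "tz": 0, "twist": 0}

```text
time: 41.95
tool_pos: [0.5468, -0.0623, 0.1135]
eef_rot: [1.311, 1.122, -1.262]
ft_force: [-2.4, 0.9, 9.1]
gripper_width: 0.0198
```

```bash
python3 -c "
from h import *
where(3)"
```

```text
tilt u,v mrad [41.3  1.3] u -2.02 v -53.10 depth 30.62 mm | Fu -2.3 Fv 0.5 Fz 7.6 (sd/all n=4) t 42.10 w 0.0202
```

jog_arm:
  commands:
    - {"tx": 0.003, "ty": -0.0026, "tz": 0, "twist": 0}
    - {"tx": 0.0037, "ty": -0.0029, "tz": 0, "twist": 0}
    - {"tx": 0.0044, "ty": -0.0032, "tz": 0, "twist": 0}
    - {"tx": 0.0051, "ty": -0.0035, "tz": 0, "twist": 0}
    - {"tx": 0.0058, "ty": -0.0038, "tz": 0, "twist": 0}
    - {"tx": 0.0065, "ty": -0.0041, "tz": 0, "twist": 0}
    - {"tx": 0.0072, "ty": -0.0044, "tz": 0, "twist": 0}
    - {"tx": 0.0078, "ty": -0.0047, "tz": 0, "twist": 0}
    - {"tx": 0.0084, "ty": -0.005, "tz": 0, "twist": 0}
    - {"tx": 0.0088, "ty": -0.0052, "tz": 0, "twist": 0}

```text
time: 43.1
tool_pos: [0.5464, -0.0625, 0.1111]
eef_rot: [1.312, 1.118, -1.258]
ft_force: [-2.3, -0.3, 10.7]
gripper_width: 0.0202
```

```bash
python3 -c "
from h import *
where(3)"
```

```text
tilt u,v mrad [46.  1.] u -2.44 v -53.27 depth 32.90 mm | Fu -2.2 Fv 0.1 Fz 10.2 (sd/all n=4) t 43.25 w 0.0200
```

jog_arm:
  commands:
    - {"tx": -0.01, "ty": 0, "tz": 0, "twist": 0}
    - {"tx": -0.04, "ty": 0, "tz": 0, "twist": 0}
    - {"tx": -0.08, "ty": 0, "tz": 0, "twist": 0}
    - {"tx": -0.08, "ty": 0.0012, "tz": -0.03, "twist": 0}
    - {"tx": -0.08, "ty": 0.0012, "tz": -0.1, "twist": 0}
    - {"tx": -0.08, "ty": 0.0012, "tz": -0.17, "twist": 0}
    - {"tx": -0.08, "ty": 0.0012, "tz": -0.213, "twist": 0}
    - {"tx": -0.08, "ty": 0.0012, "tz": -0.213, "twist": 0}
    - {"tx": -0.08, "ty": 0.0012, "tz": -0.213, "twist": 0}
    - {"tx": -0.08, "ty": 0.0012, "tz": -0.213, "twist": 0}

```text
time: 44.25
tool_pos: [0.5569, 0.0431, 0.1506]
eef_rot: [1.312, 1.118, -1.26]
ft_force: [0.4, -0.1, -2.1]
gripper_width: 0.02
```

```bash
python3 -c "
from h import *
where(1);go(-1.85,53,26)"
```

```text
tilt u,v mrad [45.4  0.7] u -4.19 v 52.55 depth -6.76 mm | Fu 0.4 Fv 0.1 Fz -1.6 (sd/all n=2) t 44.30 w 0.0201
tilt axis [ 0.045 -0.005 -0.999] jaw yaw -6.58 shift [ 0.0657  0.0017 -0.0008] twist 0.0007 alt -0.9993 q6 1.65 t 44.3
```

jog_arm:
  commands:
    - {"tx": 0.012, "ty": 0.0017, "tz": -0.0008, "twist": 0}
    - {"tx": 0.026, "ty": 0.0017, "tz": -0.0008, "twist": 0}
    - {"tx": 0.035, "ty": 0.0017, "tz": -0.0008, "twist": 0}
    - {"tx": 0.042, "ty": 0.0017, "tz": -0.0008, "twist": 0}
    - {"tx": 0.048, "ty": 0.0017, "tz": -0.0008, "twist": 0}
    - {"tx": 0.053, "ty": 0.0017, "tz": -0.0008, "twist": 0}
    - {"tx": 0.058, "ty": 0.0017, "tz": -0.0008, "twist": 0}
    - {"tx": 0.062, "ty": 0.0017, "tz": -0.0008, "twist": 0}
    - {"tx": 0.065, "ty": 0.0017, "tz": -0.0008, "twist": 0}
    - {"tx": 0.065, "ty": 0.0017, "tz": -0.0008, "twist": 0}

```text
time: 45.3
tool_pos: [0.5592, 0.0431, 0.1182]
eef_rot: [1.312, 1.118, -1.26]
ft_force: [0.1, -0.2, -1.8]
gripper_width: 0.0202
```

```bash
python3 -c "
from h import *
where(2)"
```

```text
tilt u,v mrad [45.4  0.6] u -1.89 v 53.01 depth 25.60 mm | Fu -0.1 Fv -0.0 Fz -1.4 (sd/all n=3) t 45.40 w 0.0200
```

jog_arm:
  commands:
    - {"tx": 0.003, "ty": 0, "tz": 0, "twist": 0}
    - {"tx": 0.006, "ty": -0.0004, "tz": 0, "twist": 0}
    - {"tx": 0.008, "ty": -0.0008, "tz": 0, "twist": 0}
    - {"tx": 0.0098, "ty": -0.0012, "tz": 0, "twist": 0}
    - {"tx": 0.0115, "ty": -0.0016, "tz": 0, "twist": 0}
    - {"tx": 0.013, "ty": -0.002, "tz": 0, "twist": 0}
    - {"tx": 0.0142, "ty": -0.0025, "tz": 0, "twist": 0}
    - {"tx": 0.0153, "ty": -0.003, "tz": 0, "twist": 0}
    - {"tx": 0.0164, "ty": -0.0035, "tz": 0, "twist": 0}
    - {"tx": 0.0174, "ty": -0.004, "tz": 0, "twist": 0}

```text
time: 46.4
tool_pos: [0.5589, 0.0432, 0.1113]
eef_rot: [1.314, 1.115, -1.257]
ft_force: [-1.9, 0.8, 9.1]
gripper_width: 0.0201
```

```bash
python3 -c "
from h import *
where(3)"
```

```text
tilt u,v mrad [48.4  0.9] u -2.32 v 53.11 depth 32.78 mm | Fu -2.1 Fv 0.2 Fz 7.7 (sd/all n=4) t 46.55 w 0.0201
```

jog_arm:
  commands:
    - {"tx": 0.003, "ty": -0.0026, "tz": 0, "twist": 0}
    - {"tx": 0.0037, "ty": -0.0029, "tz": 0, "twist": 0}
    - {"tx": 0.0044, "ty": -0.0032, "tz": 0, "twist": 0}
    - {"tx": 0.0051, "ty": -0.0035, "tz": 0, "twist": 0}
    - {"tx": 0.0058, "ty": -0.0038, "tz": 0, "twist": 0}
    - {"tx": 0.0065, "ty": -0.0041, "tz": 0, "twist": 0}
    - {"tx": 0.0072, "ty": -0.0044, "tz": 0, "twist": 0}
    - {"tx": 0.0078, "ty": -0.0047, "tz": 0, "twist": 0}
    - {"tx": 0.0084, "ty": -0.005, "tz": 0, "twist": 0}
    - {"tx": 0.0088, "ty": -0.0052, "tz": 0, "twist": 0}

```text
time: 47.55
tool_pos: [0.5585, 0.0434, 0.1091]
eef_rot: [1.316, 1.112, -1.254]
ft_force: [-2.0, 0.2, 11.2]
gripper_width: 0.0201
```

```bash
python3 -c "
from h import *
where(3)"
```

```text
tilt u,v mrad [53.1  1.2] u -2.71 v 53.25 depth 34.92 mm | Fu -2.2 Fv -0.6 Fz 10.5 (sd/all n=4) t 47.70 w 0.0200
```

jog_arm:
  commands:
    - {"tx": -0.01, "ty": 0, "tz": 0, "twist": 0}
    - {"tx": -0.04, "ty": 0, "tz": 0, "twist": 0}
    - {"tx": -0.084, "ty": 0, "tz": 0, "twist": 0}
    - {"tx": -0.084, "ty": 0.0004, "tz": 0.03, "twist": 0}
    - {"tx": -0.084, "ty": 0.0004, "tz": 0.1, "twist": 0}
    - {"tx": -0.084, "ty": 0.0004, "tz": 0.17, "twist": 0}
    - {"tx": -0.084, "ty": 0.0004, "tz": 0.213, "twist": 0}
    - {"tx": -0.084, "ty": 0.0004, "tz": 0.213, "twist": 0}
    - {"tx": -0.084, "ty": 0.0004, "tz": 0.213, "twist": 0}
    - {"tx": -0.084, "ty": 0.0004, "tz": 0.213, "twist": 0}

```text
time: 48.7
tool_pos: [0.544, -0.0619, 0.1504]
eef_rot: [1.316, 1.113, -1.254]
ft_force: [0.2, 0.0, -1.6]
gripper_width: 0.0199
```

```bash
python3 -c "
from h import *
where(1);go(-2.5,-53,28)"
```

```text
tilt u,v mrad [52.5  1.5] u -4.78 v -52.70 depth -6.50 mm | Fu 0.1 Fv -0.3 Fz -1.3 (sd/all n=2) t 48.75 w 0.0205
tilt axis [ 0.052 -0.005 -0.999] jaw yaw -6.52 shift [0.0691 0.0009 0.0007] twist 0.001 alt -0.999 q6 1.45 t 48.75
```

jog_arm:
  commands:
    - {"tx": 0.014, "ty": 0.0009, "tz": 0.0007, "twist": 0}
    - {"tx": 0.028, "ty": 0.0009, "tz": 0.0007, "twist": 0}
    - {"tx": 0.038, "ty": 0.0009, "tz": 0.0007, "twist": 0}
    - {"tx": 0.046, "ty": 0.0009, "tz": 0.0007, "twist": 0}
    - {"tx": 0.052, "ty": 0.0009, "tz": 0.0007, "twist": 0}
    - {"tx": 0.058, "ty": 0.0009, "tz": 0.0007, "twist": 0}
    - {"tx": 0.062, "ty": 0.0009, "tz": 0.0007, "twist": 0}
    - {"tx": 0.066, "ty": 0.0009, "tz": 0.0007, "twist": 0}
    - {"tx": 0.069, "ty": 0.0009, "tz": 0.0007, "twist": 0}
    - {"tx": 0.069, "ty": 0.0009, "tz": 0.0007, "twist": 0}

```text
time: 49.75
tool_pos: [0.5462, -0.0622, 0.1159]
eef_rot: [1.315, 1.113, -1.254]
ft_force: [0.7, -0.4, -0.8]
gripper_width: 0.02
```

```bash
python3 -c "
from h import *
where(2)"
```

```text
tilt u,v mrad [52.3  1.5] u -2.64 v -53.01 depth 27.93 mm | Fu -0.4 Fv -0.2 Fz -1.1 (sd/all n=3) t 49.85 w 0.0204
```

jog_arm:
  commands:
    - {"tx": 0.003, "ty": 0, "tz": 0, "twist": 0}
    - {"tx": 0.006, "ty": -0.0004, "tz": 0, "twist": 0}
    - {"tx": 0.008, "ty": -0.0008, "tz": 0, "twist": 0}
    - {"tx": 0.0095, "ty": -0.0012, "tz": 0, "twist": 0}
    - {"tx": 0.011, "ty": -0.0016, "tz": 0, "twist": 0}
    - {"tx": 0.0125, "ty": -0.002, "tz": 0, "twist": 0}
    - {"tx": 0.0137, "ty": -0.0025, "tz": 0, "twist": 0}
    - {"tx": 0.0148, "ty": -0.003, "tz": 0, "twist": 0}
    - {"tx": 0.0158, "ty": -0.0035, "tz": 0, "twist": 0}
    - {"tx": 0.0168, "ty": -0.004, "tz": 0, "twist": 0}

```text
time: 50.85
tool_pos: [0.5459, -0.0622, 0.1093]
eef_rot: [1.316, 1.111, -1.252]
ft_force: [-2.1, 0.3, 9.0]
gripper_width: 0.0204
```

```bash
python3 -c "
from h import *
where(3)"
```

```text
tilt u,v mrad [55.3  1.1] u -2.99 v -53.11 depth 34.81 mm | Fu -2.2 Fv 0.1 Fz 7.9 (sd/all n=4) t 51.00 w 0.0200
```

jog_arm:
  commands:
    - {"tx": 0.003, "ty": -0.0026, "tz": 0, "twist": 0}
    - {"tx": 0.0037, "ty": -0.0029, "tz": 0, "twist": 0}
    - {"tx": 0.0044, "ty": -0.0032, "tz": 0, "twist": 0}
    - {"tx": 0.0051, "ty": -0.0035, "tz": 0, "twist": 0}
    - {"tx": 0.0058, "ty": -0.0038, "tz": 0, "twist": 0}
    - {"tx": 0.0065, "ty": -0.0041, "tz": 0, "twist": 0}
    - {"tx": 0.0071, "ty": -0.0044, "tz": 0, "twist": 0}
    - {"tx": 0.0077, "ty": -0.0047, "tz": 0, "twist": 0}
    - {"tx": 0.0082, "ty": -0.005, "tz": 0, "twist": 0}
    - {"tx": 0.0086, "ty": -0.0052, "tz": 0, "twist": 0}

```text
time: 52.0
tool_pos: [0.5455, -0.0623, 0.1071]
eef_rot: [1.318, 1.107, -1.248]
ft_force: [-3.4, 1.0, 10.1]
gripper_width: 0.0198
```

```bash
python3 -c "
from h import *
where(3)"
```

```text
tilt u,v mrad [60.   0.8] u -3.34 v -53.25 depth 36.93 mm | Fu -3.1 Fv 0.7 Fz 10.3 (sd/all n=4) t 52.15 w 0.0200
```

jog_arm:
  commands:
    - {"tx": -0.01, "ty": 0, "tz": 0, "twist": 0}
    - {"tx": -0.04, "ty": 0, "tz": 0, "twist": 0}
    - {"tx": -0.088, "ty": 0, "tz": 0, "twist": 0}
    - {"tx": -0.088, "ty": 0.0012, "tz": -0.03, "twist": 0}
    - {"tx": -0.088, "ty": 0.0012, "tz": -0.1, "twist": 0}
    - {"tx": -0.088, "ty": 0.0012, "tz": -0.17, "twist": 0}
    - {"tx": -0.088, "ty": 0.0012, "tz": -0.213, "twist": 0}
    - {"tx": -0.088, "ty": 0.0012, "tz": -0.213, "twist": 0}
    - {"tx": -0.088, "ty": 0.0012, "tz": -0.213, "twist": 0}
    - {"tx": -0.088, "ty": 0.0012, "tz": -0.213, "twist": 0}

```text
time: 53.15
tool_pos: [0.5553, 0.0434, 0.1505]
eef_rot: [1.318, 1.107, -1.249]
ft_force: [0.0, 0.5, -1.1]
gripper_width: 0.0197
```

```bash
python3 -c "
from h import *
where(1);go(-2.8,53,30)"
```

```text
tilt u,v mrad [59.6  0.5] u -5.84 v 52.58 depth -6.72 mm | Fu -0.5 Fv 0.3 Fz -0.7 (sd/all n=2) t 53.20 w 0.0201
tilt axis [ 0.059 -0.006 -0.998] jaw yaw -6.57 shift [ 0.0737  0.0017 -0.0008] twist 0.0007 alt -0.9993 q6 1.65 t 53.2
```

jog_arm:
  commands:
    - {"tx": 0.014, "ty": 0.0017, "tz": -0.0008, "twist": 0}
    - {"tx": 0.03, "ty": 0.0017, "tz": -0.0008, "twist": 0}
    - {"tx": 0.041, "ty": 0.0017, "tz": -0.0008, "twist": 0}
    - {"tx": 0.05, "ty": 0.0017, "tz": -0.0008, "twist": 0}
    - {"tx": 0.057, "ty": 0.0017, "tz": -0.0008, "twist": 0}
    - {"tx": 0.062, "ty": 0.0017, "tz": -0.0008, "twist": 0}
    - {"tx": 0.067, "ty": 0.0017, "tz": -0.0008, "twist": 0}
    - {"tx": 0.071, "ty": 0.0017, "tz": -0.0008, "twist": 0}
    - {"tx": 0.074, "ty": 0.0017, "tz": -0.0008, "twist": 0}
    - {"tx": 0.074, "ty": 0.0017, "tz": -0.0008, "twist": 0}

```text
time: 54.2
tool_pos: [0.5583, 0.0432, 0.1136]
eef_rot: [1.318, 1.107, -1.25]
ft_force: [-0.5, -0.5, -0.7]
gripper_width: 0.0199
```

```bash
python3 -c "
from h import *
where(2)"
```

```text
tilt u,v mrad [59.3  0.5] u -2.94 v 53.03 depth 30.21 mm | Fu -0.9 Fv -0.0 Fz -1.2 (sd/all n=3) t 54.30 w 0.0199
```

jog_arm:
  commands:
    - {"tx": 0.002, "ty": -0.0004, "tz": 0, "twist": 0}
    - {"tx": 0.004, "ty": -0.0006, "tz": 0, "twist": 0}
    - {"tx": 0.006, "ty": -0.001, "tz": 0, "twist": 0}
    - {"tx": 0.008, "ty": -0.0014, "tz": 0, "twist": 0}
    - {"tx": 0.0095, "ty": -0.0018, "tz": 0, "twist": 0}
    - {"tx": 0.011, "ty": -0.0023, "tz": 0, "twist": 0}
    - {"tx": 0.0123, "ty": -0.0028, "tz": 0, "twist": 0}
    - {"tx": 0.0136, "ty": -0.0034, "tz": 0, "twist": 0}
    - {"tx": 0.0146, "ty": -0.004, "tz": 0, "twist": 0}
    - {"tx": 0.0156, "ty": -0.0044, "tz": 0, "twist": 0}

```text
time: 55.3
tool_pos: [0.558, 0.0433, 0.1076]
eef_rot: [1.32, 1.104, -1.247]
ft_force: [-1.8, 0.9, 8.2]
gripper_width: 0.0204
```

```bash
python3 -c "
from h import *
where(3)"
```

```text
tilt u,v mrad [62.5  0.7] u -3.32 v 53.13 depth 36.48 mm | Fu -1.8 Fv 0.1 Fz 7.8 (sd/all n=4) t 55.45 w 0.0204
```

```bash
python3 -c "
from h import *
plan([.5485,.2807,.155],-.7)"
```

```text
tilt axis [ 0.062 -0.007 -0.998] jaw yaw -6.57 shift [-0.0991 -0.067  -0.4695] twist -0.0327 alt 0.9673 q6 1.65 t 55.45
```

jog_arm:
  commands:
    - {"tx": -0.01, "ty": 0, "tz": 0, "twist": 0}
    - {"tx": -0.045, "ty": 0, "tz": 0, "twist": 0}
    - {"tx": -0.1, "ty": 0, "tz": 0, "twist": 0}
    - {"tx": -0.102, "ty": 0, "tz": -0.02, "twist": 0}
    - {"tx": -0.1, "ty": -0.012, "tz": -0.09, "twist": -0.033}
    - {"tx": -0.1, "ty": -0.026, "tz": -0.18, "twist": -0.033}
    - {"tx": -0.1, "ty": -0.039, "tz": -0.27, "twist": -0.033}
    - {"tx": -0.1, "ty": -0.052, "tz": -0.36, "twist": -0.033}
    - {"tx": -0.099, "ty": -0.062, "tz": -0.44, "twist": -0.033}
    - {"tx": -0.099, "ty": -0.067, "tz": -0.47, "twist": -0.033}

```text
time: 56.45
tool_pos: [0.5475, 0.2852, 0.1536]
eef_rot: [1.239, 1.157, -1.171]
ft_force: [-0.6, 0.1, -1.0]
gripper_width: 0.0197
```

```bash
python3 -c "
from h import *
plan([.5488,.2807,.155],-.7);plan([.5488,.2807,.0876],-.7)
a=cap('side')
print(monitor.get_state()['tool_pos'])
o=np.hstack([crop(a,275,175,50,75,8),crop(a,275,110,50,75,8)]);cv2.imwrite('pics/c3.png',o)"
```

```text
tilt axis [ 0.061 -0.005 -0.998] jaw yaw -0.38 shift [-0.0026  0.0028  0.0089] twist 0.0017 alt -0.9983 q6 1.97 t 56.45
tilt axis [ 0.061 -0.005 -0.998] jaw yaw -0.38 shift [ 0.1319 -0.0054  0.0083] twist 0.0017 alt -0.9983 q6 1.97 t 56.45
[0.54740897 0.28587239 0.15357691]
```

View pics/c3.png

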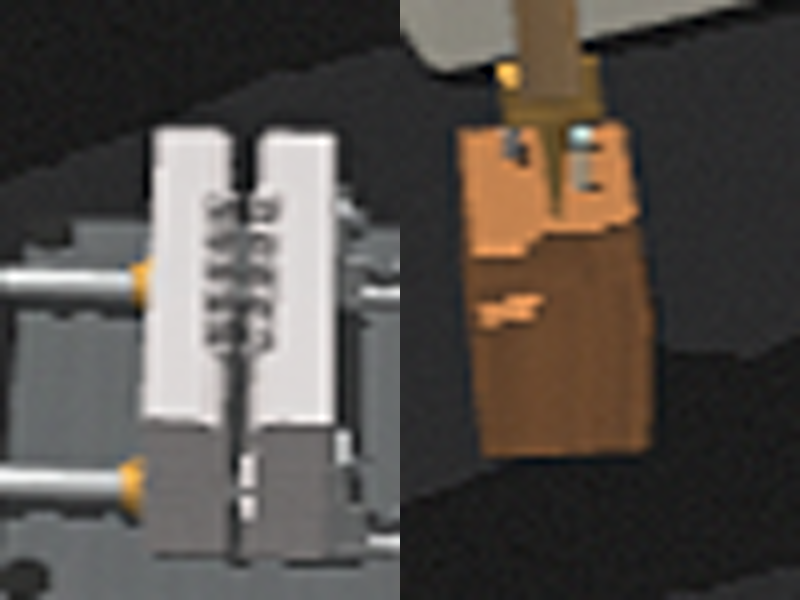

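jog_arm:
  commands:
    - {"tx": -0.0026, "ty": 0.0028, "tz": 0.009, "twist": 0.0017}
    - {"tx": -0.0026, "ty": 0.0028, "tz": 0.009, "twist": 0.0017}
    - {"tx": -0.0026, "ty": 0.0028, "tz": 0.009, "twist": 0.0017}
    - {"tx": 0.02, "ty": 0.0015, "tz": 0.0089, "twist": 0.0017}
    - {"tx": 0.05, "ty": -0.0004, "tz": 0.0087, "twist": 0.0017}
    - {"tx": 0.08, "ty": -0.0022, "tz": 0.0086, "twist": 0.0017}
    - {"tx": 0.1, "ty": -0.0035, "tz": 0.0085, "twist": 0.0017}
    - {"tx": 0.115, "ty": -0.0044, "tz": 0.0084, "twist": 0.0017}
    - {"tx": 0.124, "ty": -0.005, "tz": 0.0083, "twist": 0.0017}
    - {"tx": 0.13, "ty": -0.0053, "tz": 0.0083, "twist": 0.0017}

```text
time: 57.5
tool_pos: [0.5488, 0.2813, 0.0883]
eef_rot: [1.243, 1.156, -1.174]
ft_force: [1.1, 0.3, -1.8]
gripper_width: 0.02
```

```bash
python3 -c "
from h import *
s=monitor.get_state();print(s['tool_pos'],s['ft_force'],s['torque'])"
```

```text
[0.54876886 0.28131661 0.08832774] [ 1.08978682  0.27443863 -1.78627365] [-0.02386912  0.04111199  0.01148421]
```

jog_arm:
  commands:
    - {"tx": 0.001, "ty": 0, "tz": 0, "twist": 0}
    - {"tx": 0.001, "ty": 0, "tz": 0, "twist": 0}
    - {"tx": 0.001, "ty": 0, "tz": 0, "twist": 0}
    - {"tx": 0.001, "ty": 0, "tz": 0, "twist": 0}
    - {"tx": 0.001, "ty": 0, "tz": 0, "twist": 0}
    - {"tx": 0.001, "ty": 0, "tz": 0, "twist": 0}
    - {"tx": 0.001, "ty": 0, "tz": 0, "twist": 0}
    - {"tx": 0.001, "ty": 0, "tz": 0, "twist": 0}
    - {"tx": 0.001, "ty": 0, "tz": 0, "twist": 0}
    - {"tx": 0.001, "ty": 0, "tz": 0, "twist": 0}
  jaw: 0

```text
time: 58.5
tool_pos: [0.5488, 0.2813, 0.0878]
eef_rot: [1.243, 1.156, -1.174]
ft_force: [0.6, 0.0, 0.5]
gripper_width: 0.0855
```

jog_arm:
  commands:
    - {"tx": -0.02, "ty": 0, "tz": 0, "twist": 0}
    - {"tx": -0.06, "ty": 0, "tz": 0, "twist": 0}
    - {"tx": -0.13, "ty": 0, "tz": 0, "twist": 0}
    - {"tx": -0.2, "ty": 0, "tz": 0, "twist": 0}
    - {"tx": -0.28, "ty": 0, "tz": 0, "twist": 0}
    - {"tx": -0.3, "ty": 0, "tz": 0, "twist": 0}
    - {"tx": -0.3, "ty": 0, "tz": 0, "twist": 0}
    - {"tx": -0.3, "ty": 0, "tz": 0, "twist": 0}
    - {"tx": -0.3, "ty": 0, "tz": 0, "twist": 0}
    - {"tx": -0.3, "ty": 0, "tz": 0, "twist": 0}

```text
time: 59.5
tool_pos: [0.5387, 0.2815, 0.2356]
eef_rot: [1.24, 1.157, -1.178]
ft_force: [0.6, 0.7, -0.4]
gripper_width: 0.0854
```

```bash
python3 -c "
from h import *
a=cap('side');c=cap('wrist')
o=np.hstack([crop(a,275,105,50,140,4),cv2.resize(c['image'],(747,560))[:,90:690]]);cv2.imwrite('pics/c4.png',o)
print(monitor.get_state()['time'])"
```

```text
59.6
```

View pics/c4.png

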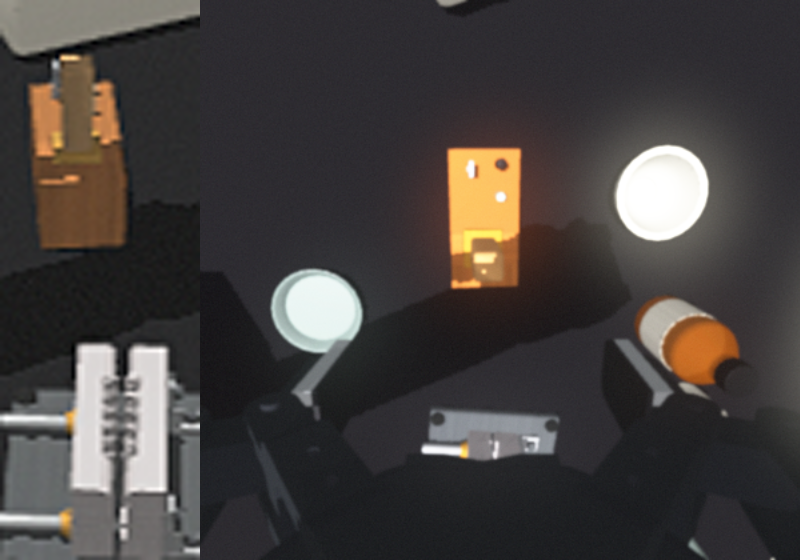

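Side and wrist views: the wedge stands upright in its slot (side crop (78,110), wrist (485,260)). The seam shows as an open gap along the mould at (122,420), and nothing else has moved. Handing in.

```bash
python3 -c "
from rig import ticket
print(ticket.hand_in())"
```

```text
the job is handed in; nothing more can be done
None
```

I opened the mould with the wedge in seven alternating pushes (left, right, left, right, left, right, left), put the wedge back in the stand and handed in at about 60 s.

**Opening:** I did not measure the seam directly. Going by how deep the wedge went at each end, I put the final opening at about 3.7 mm on the left and 3.6 mm on the right. One light-contact reading on the left, before its last push, gave at least 3.1 mm. The last side picture shows the gap open along the whole seam, but it is too coarse to confirm the 3 mm. The ends were never estimated more than about 1 to 1.5 mm apart.

**Force:** The measured push was mostly 9 to 12 N downward. That works out at about 12 to 17 N on each plate. The hardest readings, 12.6 N down plus about 3 N sideways (second push), could have put 18 to 19 N on the fixed plate if the friction was at its high end. This is the check I am least sure of.

**Tilt:** The tool slowly tilted to about 3.6° as it pushed, because I could not command its tilt back.

**Wedge and bench:** After release the pictures show the wedge upright and seated in its slot. Nothing else in view had moved, and the gripper was clear of everything.

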